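# Tune the bedside radio to the marked station

### The arm

A 6-joint arm with a two-finger parallel gripper is mounted at the origin on the work surface. World frame = base frame: x ahead of the robot, y to its left, z up, the work surface at z = 0. Lengths are in m, angles in rad, forces in N, time in s.
With the tool pointing down it reaches from about 0.375 to 0.9 m from the base axis. Payload 3.1 kg.
Tool frame: the origin (TCP) lies between the finger pads; the fingertips stand 25 mm ahead of it and the grasp point (between the pads) lies 6 mm ahead of it; y points along the fingers, x is the direction in which the jaws open and shut, and the axes are right-handed (so a half turn about y gives the same grasp; the last joint's range is limited). The gripper opens to 87 mm and grips with 3 to 60 N. Pads are 19 mm wide; open, the fingers measure 117 mm over their backs; the gripper's body (75 mm by 190 mm) begins 51 mm behind the grasp point.
Start: joints at [1.153, 0.527, 1.433, -0, 1.181, -0.178], TCP at [0.148, 0.607, 0.21] pointing down, gripper open.
Joint ranges: [-3.08, 3.08], [-0.75, 2.2], [0.22, 2.44], [-1.43, 4.57], [0, 2.65], [-2.85, 2.85]. Speed limits (rad/s): [2.79, 2.79, 3.14, 3.14, 3.14, 3.14].

### API

Orientations are given as a unit quaternion [x, y, z, w].
In Python, from rig import robot gives the robot as it stands.
- The arm moves only by the tool carry_out, never from a script. Its argument "moves" is a list of rows, each a list of 7 numbers: the opening, from 0 (shut) to 1 (fully open), then the shift along the tool's x, y, z in cm, then the turn, a rotation vector about the tool's x, y, z in rad. In form: [[grip, x, y, z, rx, ry, rz], ...]. A call has 1 to 20 rows; each row is the pose to reach, as a shift and turn from the pose commanded when the call began, along the tool's axes at that moment; what a row does not reach only later rows make up. A row lasts 1/10 s, in which the tool goes at most 50 mm and 8.59 degrees, less where a joint would pass 70% of its speed; a pose out of reach is approached as far as the arm can. A call with a gripper value outside its range is refused whole. The fingers move at their own pace and stop on an object; "force" is the grip in N (left out, the last holds). Time passes only in rows, so rows that repeat a pose let the fingers close. It gives the time, the measured TCP pose, the force and the opening at its end, in the units of the state.
- robot.get_obs(): the state, without advancing time (a new reading comes with each control period).
- robot.camera(name): name is "scene" or "top" or "wrist"; returns the picture (420x560x3 uint8, red, green, blue); there is no depth.
- robot.camera_params(name): a dict with "fx", "fy", "cx", "cy" (pixels), "extrinsics" (4x4, takes a point from camera to world coordinates); the wrist camera has in their place "mount" (4x4, takes a point from camera to tool coordinates, whose origin is the TCP and whose axes are the tool frame's). Camera axes: x right, y down, z forward; pixel columns grow to the right and rows downward; lengths in m; the calibration is good to about 2 mm. A picture is of the moment at which its call begins: read the wrist's pose just before it. camera_params takes no time and is no camera call.
- robot.hand_in(): hands the job in, once; it reports no verdict.
The state is a dict: "time": time; "q": joint angles; "joint_velocities": joint speeds; "joint_torque": joint torques, N m; "position": TCP position; "tool_rot": TCP orientation; "ft_force": force on the tool from outside, world axes, zero at the start; "moment": the same for the moment, N m; "grip_width": finger opening in m.
Only numpy, scipy, OpenCV 4.12 (cv2) and the standard library are available. Lean on these libraries where they do the work, as an engineer would, in place of code of your own. Each camera call takes 0.05 s, during which the arm holds its last target.

### The job

Switch on the bedside radio by pressing the green-dotted end of its rocker switch fully down, and, with a fingertip in the dial's finger cup, turn the large tuning dial until its white index line points at the red station strip on the scale, then let go. Only push and press: do not grip or force the dial, do not turn the small volume knob, and leave the jug, the mug and the glasses case standing where they are.

Things in the scene. Friction and masses are not known exactly. Their poses are not given: they have to be found in the camera images.
- radio: Table radio, a dark wood box fixed to the table, 180 mm deep (x), 300 mm wide (y), its flat cream deck 95 mm above the table. Origin: centre of its underside; x points to its back (away from the robot), y to its left. On the deck: tuning dial (axis at x 0, y -68 mm), rocker switch (centre x -25, y 60), volume knob (x 45, y 112), black scale lines every 15 degrees round the dial.
- tuning (a joint): Tuning dial, angle in rad: 0 at one end stop, 4.71 at the other; grows as the dial turns CLOCKWISE seen from above. The index points 2.356 minus this value, measured anticlockwise from the radio's x axis (at 0: front left). Light friction (about 0.05 N m); it stays where it is left.
- dial_axis (a point): Centre of the tuning dial's top face, on its upright axis. Dark grey dial: a flat skirt 116 mm across and 5 mm high on the deck, and on it a knurled round body 104 mm across, its top face 14 mm above the deck. Too wide to be grasped.
- dial_index (a point): Outer end of the dial's white index line (3 mm wide), at the edge of the skirt, 58 mm from the dial's axis, 5 mm above the deck. The line runs from near the dial's centre over its top face and down to here. It turns with the dial.
- finger_cup (a point): Centre of the floor of the finger cup: a bright round metal cup sunk in the dial's top face, 40 mm across inside, 8 mm deep, upright wall, floor 6 mm above the deck. It lies 26 mm from the dial's axis, opposite to the index line, and goes round with the dial; it spins freely, so a finger in it need not twist. Shut fingers fit in with play and push its wall to turn the dial either way.
- station_line (a point): Where the dial's index must come: 58 mm from the dial's axis, 5 mm above the deck, at the inner end of the red strip. The strip is 4 mm wide and 16 mm long, stuck on the scale radially, 60 to 76 mm from the axis; it lies anywhere from behind the dial round to its front right, always clockwise of the index's start, and never moves.
- power (a joint): Rocker switch, angle in rad: 0 is off, 0.30 is fully on. A white plate 44 mm long (along the radio's x) and 26 mm wide (y), rocking about its middle; it stays where it is left and takes about 2 N at its end to move.
- power_on_end (a point): Point on the top face of the rocker on its green-dotted end, the end farther from the robot, 16 mm from the pivot; about 12 mm above the deck when off, 5 mm lower when fully on. Press straight down here to switch on.
- volume (a joint): Small dark volume knob, angle in rad, 0 at the start. Not to be turned.
- volume_top (a point): Centre of the top of the volume knob, 26 mm across and 15 mm high, at the back left of the deck.
- jug: Loose white ceramic jug with dried grasses beside the radio, 108 mm across, 122 mm high (grasses up to 240 mm, they offer no resistance), a handle at its side. Origin: centre of its underside.
- mug: Loose blue mug beside the radio, 80 mm across, 85 mm high, with a handle. Origin: centre of its underside.
- glasses_case: Loose brown glasses case in front of the radio, 160 x 62 mm, 40 mm high. Origin: centre of its underside.
Not all that is in view belongs to the job. There is more than one size of the mug; the job needs the smaller.

How it is judged:
By the outcome, as a careful person would: the job done as asked, in the order asked, and still so for the second after the job is handed in, with the robot touching nothing.
It also fails if it takes over 51 s, if anything falls off the work surface, if the arm or the gripper's body presses on something with over 40 N, if the wrist force passes 120 N, or if a joint passes its speed limit or range.

## Working session

There is one attempt and no reset: what is moved stays moved. The work goes in short steps, Python scripts to look and compute and a tool call to move; the robot and the scene stay as the last step left them, time stands still between calls to the robot, and variables do not carry over. Pictures are saved under pics/ and viewed, and the job is handed in when it is done.

Besides the shell and the picture viewer there is one more tool, called after "Emit:" in YAML: its name, and indented under it one key for each argument. carry_out: Moves the arm, as the interface text tells. Its arguments: {"type":"object","properties":{"moves":{"type":"array"},"force":{"type":"number"}},"required":["moves"]}

```bash
mkdir -p pics; ls; cat > h.py <<'E'
import numpy as np, cv2
from rig import robot
from scipy.spatial.transform import Rotation as R
def save(n,im): cv2.imwrite('pics/'+n+'.png',im[:,:,::-1])
def ray(name,u,v,z,obs=None):
    p=robot.camera_params(name)
    if name=='wrist':
        T=np.eye(4);T[:3,:3]=R.from_quat(obs['tool_rot']).as_matrix();T[:3,3]=obs['position'];E=T@np.array(p['mount'])
    else:E=np.array(p['extrinsics'])
    d=E[:3,:3]@np.array([(u-p['cx'])/p['fx'],(v-p['cy'])/p['fy'],1]);o=E[:3,3]
    return o+d*(z-o[2])/d[2]
def proj(name,P,obs=None):
    p=robot.camera_params(name)
    if name=='wrist':
        T=np.eye(4);T[:3,:3]=R.from_quat(obs['tool_rot']).as_matrix();T[:3,3]=obs['position'];E=T@np.array(p['mount'])
    else:E=np.array(p['extrinsics'])
    c=np.linalg.inv(E)@np.append(P,1)
    return np.array([c[0]/c[2]*p['fx']+p['cx'],c[1]/c[2]*p['fy']+p['cy']])
E
python3 - <<'E'
from h import *
o=robot.get_obs();print(o)
for n in ['top','scene']:
    save(n+'0',robot.camera(n));print(robot.camera_params(n))
E
```

```text
pics
{'time': 0.0, 'q': array([ 1.15252260e+00,  5.28452909e-01,  1.43387906e+00, -6.73416569e-06,
        1.18139392e+00, -1.78502935e-01]), 'joint_velocities': array([ 2.16064265e-03,  2.97672414e-04,  1.32184797e-03, -7.36051909e-04,
       -1.80125859e-05,  1.70370949e-03]), 'joint_torque': array([-1.32773428e-03, -4.40037596e+01, -1.76593351e+01,  6.32504141e-02,
        5.83363348e-02, -1.78885612e-04]), 'position': array([0.14809186, 0.60643289, 0.2087872 ]), 'tool_rot': array([ 0.55656442,  0.43594693, -0.43727792, -0.55585461]), 'ft_force': array([ 0.74713594, -0.71570342,  0.12059546]), 'moment': array([ 0.01629204, -0.00533382,  0.04851199]), 'grip_width': 0.08707773578532384}
{'fx': 455.4678458232533, 'fy': 455.4678458232533, 'cx': 282.37172551732516, 'cy': 212.55416529698348, 'extrinsics': array([[ 0.00679165, -0.98584772,  0.16750566,  0.28988071],
       [-0.99995795, -0.00772782, -0.00493767,  0.02990236],
       [ 0.00616225, -0.16746508, -0.98585875,  1.23064983],
       [ 0.        ,  0.        ,  0.        ,  1.        ]])}
{'fx': 437.0697762954256, 'fy': 437.0697762954256, 'cx': 266.08089747684824, 'cy': 216.20499043217032, 'extrinsics': array([[ 0.58072224,  0.68441033, -0.44084485,  1.02913774],
       [ 0.81406075, -0.49362021,  0.30601337, -0.33735248],
       [-0.00817122, -0.53658326, -0.84380782,  1.11365496],
       [ 0.        ,  0.        ,  0.        ,  1.        ]])}
```

View pics/top0.png

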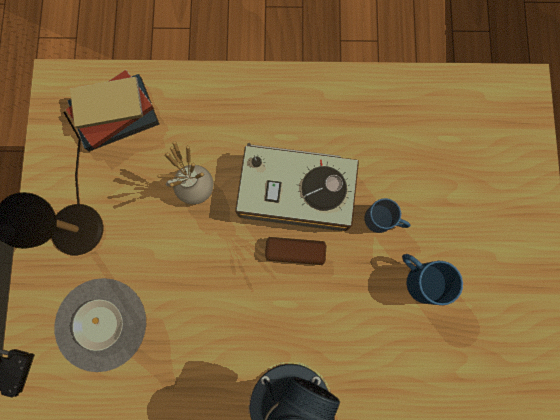

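View pics/scene0.png

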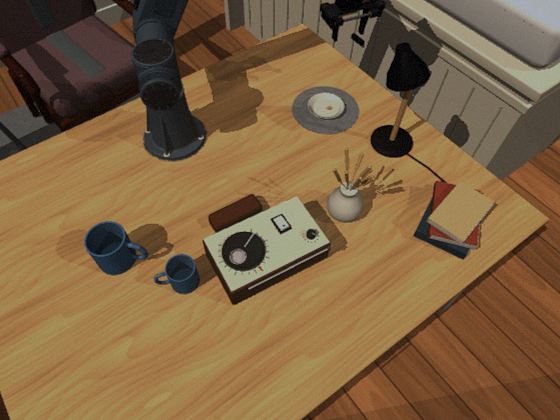

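```bash
python3 - <<'E'
import cv2
a=cv2.imread('pics/top0.png')[110:260,190:370]
cv2.imwrite('pics/top0c.png',cv2.resize(a,None,fx=4,fy=4,interpolation=cv2.INTER_CUBIC)[:600])
E
```

```text
(no output)
```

View pics/top0c.png

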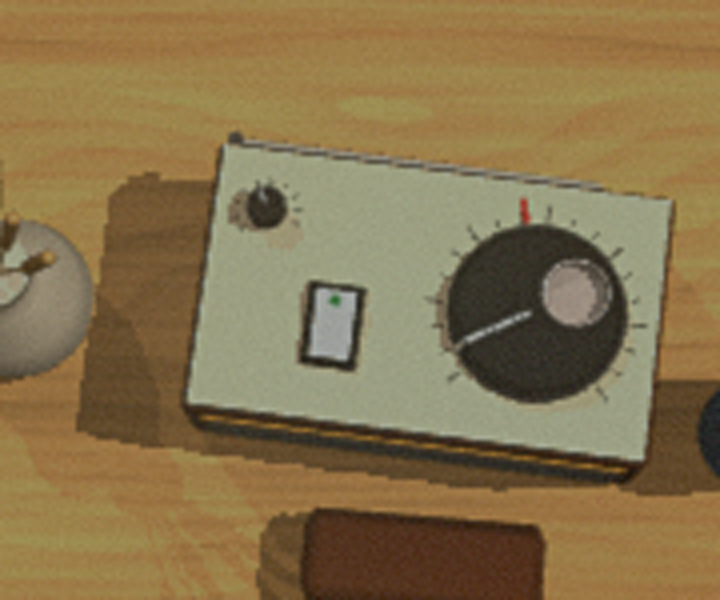

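The top crop (4x, origin 190,110) shows a single radio. Its deck corners are at crop (228,143), (673,201), (643,465) and (186,405). The dial centre is about (537,313), the index tip (460,345), the cup (577,292), the red strip (525,211) and the green dot (335,300). The smaller mug, at (383,215) in the full image, is the one beside the radio and it stays put. The bigger mug at (435,283) is a distractor.

```bash
python3 - <<'E'
from h import *
def t(x,y,z): return ray('top',190+x/4,110+y/4,z)
bl,br,fr,fl=[t(x,y,.095) for x,y in [(228,143),(673,201),(643,465),(186,405)]]
c=(bl+br+fr+fl)/4
ya=(bl-br)+(fl-fr); xa=(bl-fl)+(br-fr)
print(c,np.degrees(np.arctan2(-ya[0],ya[1])),np.degrees(np.arctan2(xa[1],xa[0])),np.linalg.norm(ya)/2,np.linalg.norm(xa)/2)
yaw=(np.arctan2(-ya[0],ya[1])*300+np.arctan2(xa[1],xa[0])*180)/480
Rm=np.array([[np.cos(yaw),-np.sin(yaw)],[np.sin(yaw),np.cos(yaw)]])
L=lambda p:Rm.T@(p[:2]-c[:2])
for n,a in dict(dial=(537,313,.109),idx=(460,345,.1),cup=(577,292,.101),red=(525,211,.095),green=(335,300,.107),knob=(267,205,.11)).items():
    p=t(*a);print(n,p.round(4),L(p).round(4))
d=c[:2]+Rm@[0,-.068]
for n,P in dict(dial=t(537,313,.109),design=d).items():
  for a in [(460,345,.1),(577,292,.101),(525,211,.095)]:
    v=L(t(*a))-L(np.array(P)); print(n,a,np.degrees(np.arctan2(v[1],v[0])),np.linalg.norm(v))
print(robot.camera_params('wrist'))
E
```

```text
[ 0.55340468 -0.01542121  0.095     ] -7.168730390143719 -7.548278426894174 0.29045454336390003 0.1738438750549084
dial [ 0.5435 -0.0809  0.109 ] [-0.0015 -0.0662]
idx [ 0.5243 -0.0328  0.1   ] [-0.0266 -0.021 ]
cup [ 0.5592 -0.1073  0.101 ] [ 0.0174 -0.0904]
red [ 0.6139 -0.0751  0.095 ] [ 0.0676 -0.0515]
green [0.5513 0.0466 0.107 ] [-0.01    0.0612]
knob [0.6121 0.0904 0.11  ] [0.0448 0.1124]
dial (460, 345, 0.1) 118.98768434299308 0.05176083339848545
dial (577, 292, 0.101) -51.93164226698468 0.030696938173631175
dial (525, 211, 0.095) 12.001204750805083 0.0706464872643835
design (460, 345, 0.1) 119.49225796722168 0.05404853823830774
design (577, 292, 0.101) -52.15238047451018 0.028365064897660268
design (525, 211, 0.095) 13.68756318113563 0.06955367379762692
{'fx': 298.35377609604495, 'fy': 298.35377609604495, 'cx': 286.83078752171406, 'cy': 208.4943279918615, 'mount': array([[ 9.99998562e-01,  4.45688287e-04, -1.63633569e-03,
         3.67021181e-04],
       [ 1.69575691e-03, -2.48362335e-01,  9.68665719e-01,
        -1.76056639e-01],
       [ 2.53188132e-05, -9.68667101e-01, -2.48362734e-01,
         6.83707559e-02],
       [ 0.00000000e+00,  0.00000000e+00,  0.00000000e+00,
         1.00000000e+00]])}
```

```bash
python3 - <<'E'
from h import *
o=robot.get_obs()
print(R.from_quat(o['tool_rot']).as_matrix().round(3))
print('lampbase',ray('top',77,230,0),'sc',ray('scene',391,140,0))
for z in(.3,.35,.4,.45):print(z,ray('top',25,220,z),ray('scene',408,68,z))
print('candle',ray('top',97,325,0.05)); print('jug',ray('top',192,185,.1))
# target orientation: x along +/- radio y, y down
Rt=o['tool_rot'];M=R.from_quat(Rt).as_matrix()
yaw=np.radians(-7.3); ry=np.array([-np.sin(yaw),np.cos(yaw),0])
for s in(1,-1):
    x=s*ry;y=np.array([0,0,-1.]);z=np.cross(x,y);T=np.c_[x,y,z]
    print(s,(M.T@T and None) if 0 else R.from_matrix(M.T@T).as_rotvec())
E
```

```text
[[ 0.238 -0.001 -0.971]
 [ 0.971 -0.002  0.238]
 [-0.002 -1.     0.   ]]
lampbase [0.44655747 0.58106896 0.        ] sc [0.44581586 0.5871254  0.        ]
0.3 [0.42829602 0.555212   0.3       ] [0.43607309 0.56594604 0.3       ]
0.35 [0.42085953 0.52698927 0.35      ] [0.47251757 0.51043734 0.35      ]
0.4 [0.41342305 0.49876654 0.4       ] [0.50896205 0.45492865 0.4       ]
0.45 [0.40598656 0.4705438  0.45      ] [0.54540653 0.39941995 0.45      ]
candle [0.19970824 0.48868428 0.05      ]
jug [0.55120293 0.25435023 0.1       ]
1 [-0.00044214 -0.11243746 -0.00194417]
-1 [ 2.94770939e-03  3.02915371e+00 -6.70368472e-04]
```

Emit:
carry_out:
  moves:
    - [0,-4,0,-4,0,0,0]
    - [0,-7,0,-7,0,-0.03,0]
    - [0,-10.5,0,-10.5,0,-0.06,0]
    - [0,-14,0,-14,0,-0.09,0]
    - [0,-17.5,0,-17.5,0,-0.112,0]
    - [0,-21,0,-21,0,-0.112,0]
    - [0,-24.5,0,-24.5,0,-0.112,0]
    - [0,-28,0,-28,0,-0.112,0]
    - [0,-31.5,0,-31.5,0,-0.112,0]
    - [0,-35,0,-35,0,-0.112,0]
    - [0,-38.5,0,-38.5,0,-0.112,0]
    - [0,-42,0,-42.5,0,-0.112,0]
    - [0,-45,0,-45.5,0,-0.112,0]
    - [0,-48,0,-49,0,-0.112,0]
    - [0,-50,0.5,-51,0,-0.112,0]
    - [0,-50.8,1,-51.8,0,-0.112,0]
    - [0,-50.8,1,-51.8,0,-0.112,0]
    - [0,-50.8,1,-51.8,0,-0.112,0]
  force: 10

```text
time: 1.9
position: [0.5293, -0.0081, 0.1992]
tool_rot: [-0.53, -0.467, 0.468, 0.532]
ft_force: [-0.4, -0.7, 0.1]
grip_width: 0.0004
```

```bash
python3 - <<'E'
from h import *
o=robot.get_obs();print(o['time'],o['position'],o['tool_rot'],o['ft_force'],o['grip_width'],o['q'])
im=robot.camera('wrist');save('w1',im)
import pickle;pickle.dump(o,open('o1.pkl','wb'))
E
```

```text
1.9 [ 0.52934297 -0.00811301  0.19915597] [-0.52983083 -0.46670538  0.46759281  0.53181044] [-0.4315261  -0.73634525  0.12293855] 0.00037375463395533345 [-2.26938232e-01  4.14392828e-01  1.68125152e+00  7.05687853e-04
  1.04895482e+00 -1.67065782e+00]
```

View pics/w1.png

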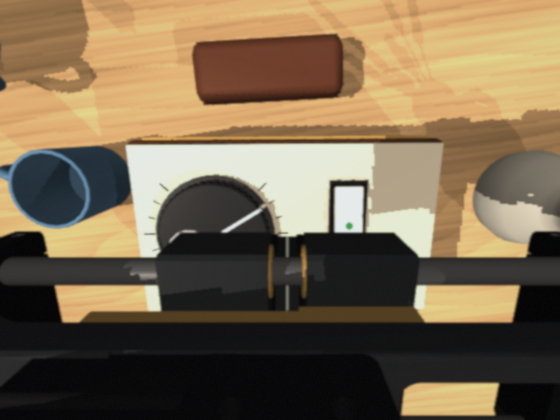

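Wrist view, with the front of the radio at the top. The deck's front edge runs (127,142)-(441,141), the index tip is at about (267,206) and the green dot at (349,226). The gripper hides the back of the deck, so I'll draw back for a full view.

Emit:
carry_out:
  moves:
    - [0,0,0,4,0,0,0]
    - [0,0,0,8,0,0,0]
    - [0,0,0,9,0,0,0]
    - [0,0,0,9,0,0,0]

```text
time: 2.35
position: [0.4393, 0.0038, 0.2001]
tool_rot: [-0.53, -0.467, 0.468, 0.531]
ft_force: [0.4, -0.9, -0.4]
grip_width: 0.0002
```

```bash
python3 - <<'E'
from h import *
o=robot.get_obs();print(o['time'],o['position'],o['tool_rot'],o['ft_force'])
im=robot.camera('wrist');save('w2',im);save('w2c',cv2.resize(im[20:240,110:450],None,fx=2.3,fy=2.3,interpolation=cv2.INTER_CUBIC))
import pickle;pickle.dump(o,open('o2.pkl','wb'))
E
```

```text
2.35 [0.43934088 0.0038088  0.20011046] [-0.53011107 -0.46744186  0.46772938  0.53076321] [ 0.43205918 -0.94914048 -0.36892445]
```

View pics/w2c.png

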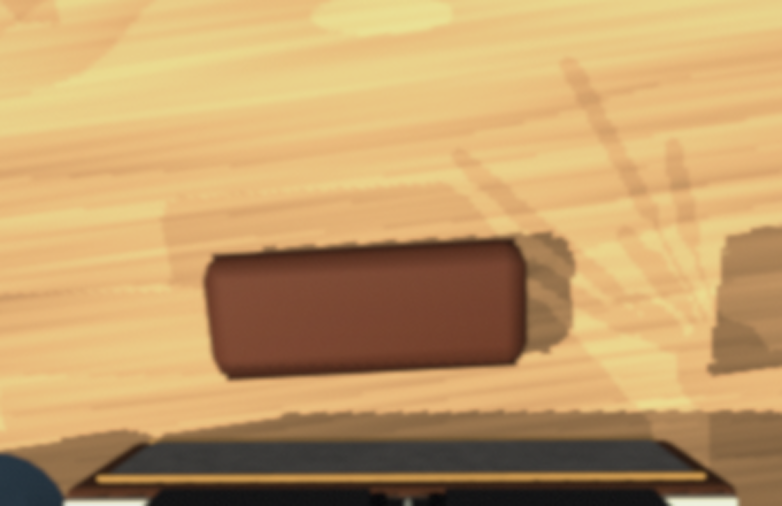

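View pics/w2.png

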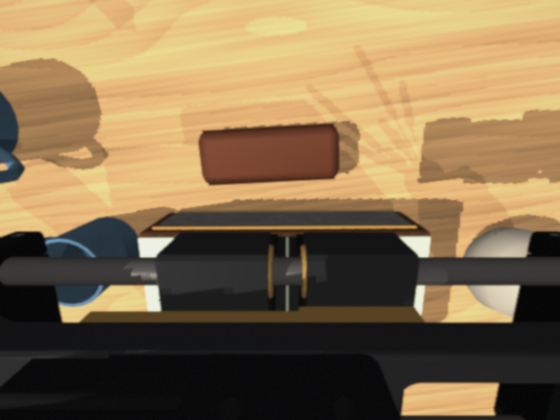

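The wrist camera sees the robot side of the fingers, so I went the wrong way. The tool has to go past the radio instead.

Emit:
carry_out:
  moves:
    - [0,0,-1,-4,0,0,0]
    - [0,0,-2,-8,0,0,0]
    - [0,0,-2,-12,0,0,0]
    - [0,0,-2,-16,0,0,0]
    - [0,0,-2,-19,0,0,0]
    - [0,0,-2,-21,0,0,0]
    - [0,0,-2,-21,0,0,0]
    - [0,0,-2,-21,0,0,0]

```text
time: 3.2
position: [0.6505, -0.0243, 0.2192]
tool_rot: [-0.531, -0.467, 0.467, 0.531]
ft_force: [-0.1, -1.2, 0.4]
grip_width: 0.0002
```

```bash
python3 - <<'E'
from h import *
o=robot.get_obs();print(o['time'],o['position'],o['tool_rot'],o['ft_force'])
im=robot.camera('wrist');save('w3',im);save('w3c',cv2.resize(im[20:240,110:450],None,fx=2.3,fy=2.3,interpolation=cv2.INTER_CUBIC))
import pickle;pickle.dump(o,open('o3.pkl','wb'))
E
```

```text
3.2 [ 0.65047322 -0.02433187  0.2192183 ] [-0.53062426 -0.46711897  0.467294    0.53091814] [-0.08760086 -1.16354562  0.36290052]
```

View pics/w3c.png

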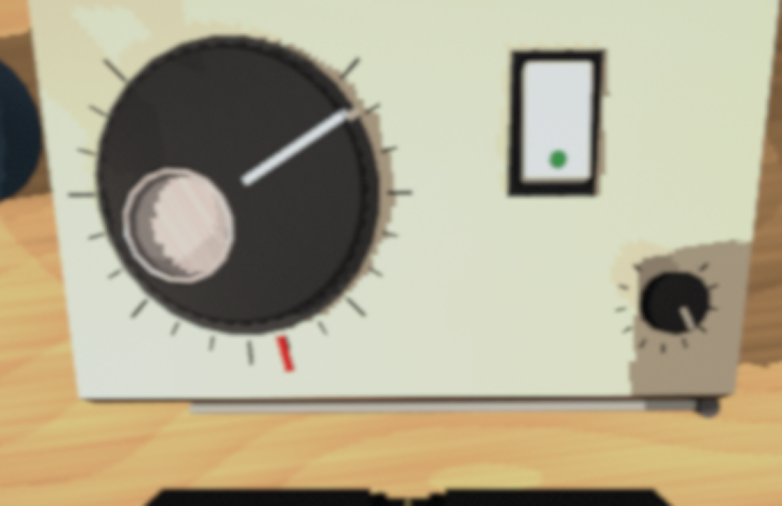

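The wrist crop (2.3x, origin 110,20) shows everything: index line (245,182)-(350,113), cup centre about (178,225), red strip (281,338)-(290,370), green dot (558,159), long scale ticks at (400,192), (250,352), (82,194), (355,306), (140,309), (348,67) and (115,69).

```bash
cat > fit.py <<'E'
from h import *
import pickle
from scipy.optimize import least_squares
o=pickle.load(open('o3.pkl','rb'))
t=lambda x,y,z: ray('wrist',110+x/2.3,20+y/2.3,z,o)
ticks={90:(400,192),0:(250,352),-90:(82,194),45:(355,306),-45:(140,309),135:(348,67),-135:(115,69)}
A=np.radians(list(ticks)); P=np.array([t(*p,.095)[:2] for p in ticks.values()])
def f(p):
    a=A+p[2]; return (P-np.c_[p[0]+p[3]*np.cos(a),p[1]+p[3]*np.sin(a)]).ravel()
s=least_squares(f,[.545,-.08,-.13,.066]); dx,dy,yaw,r=s.x
if __name__=='__main__':
    print('dial',dx,dy,np.degrees(yaw),r,(f(s.x)*1000).round(1))
    Rm=np.array([[np.cos(yaw),-np.sin(yaw)],[np.sin(yaw),np.cos(yaw)]])
    org=np.array([dx,dy])-Rm@[0,-.068];print('radio',org)
    for n,a in dict(idxin=(245,182,.109),idxtip=(350,113,.100),cuprim=(178,225,.109),red1=(281,338,.095),red2=(290,370,.095),green=(558,159,.107),knob=(675,302,.11)).items():
        v=Rm.T@(t(*a)[:2]-[dx,dy]);print(n,t(*a).round(4),'ang',np.degrees(np.arctan2(v[1],v[0])).round(2),'r',np.linalg.norm(v).round(4),'radio xy',(v+[0,-.068]).round(4))
    print('on end',org+Rm@[-.009,.06])
E
python3 fit.py
```

```text
dial 0.5480006467056092 -0.08093182105446914 -6.8044976984441705 0.06602796264615363 [ 0.3  0.3  0.1 -0.2 -0.   0.4 -0.1 -0.3  0.5  0.1 -0.3 -0.5 -0.4  0.2]
radio [ 0.55605742 -0.0134108 ]
idxin [ 0.5459 -0.0752  0.109 ] ang 116.86 r 0.0061 radio xy [-0.0028 -0.0625]
idxtip [ 0.5246 -0.031   0.1   ] ang 121.9 r 0.0552 radio xy [-0.0292 -0.0211]
cuprim [ 0.5585 -0.1048  0.109 ] ang -59.47 r 0.026 radio xy [ 0.0132 -0.0904]
red1 [ 0.6093 -0.0744  0.095 ] ang 12.88 r 0.0617 radio xy [ 0.0601 -0.0542]
red2 [ 0.6237 -0.0729  0.095 ] ang 12.88 r 0.0761 radio xy [ 0.0742 -0.051 ]
green [0.5529 0.0481 0.107 ] ang 94.64 r 0.1291 radio xy [-0.0104  0.0607]
knob [0.614  0.0909 0.11  ] ang 75.81 r 0.1841 radio xy [0.0451 0.1104]
on end [0.55422973 0.04723291]
```

```bash
cat >> h.py <<'E'
def go(P):
    o=robot.get_obs();M=R.from_quat(o['tool_rot']).as_matrix()
    print('t',o['time'],'pos',o['position'].round(4),'F',o['ft_force'].round(1),'tool cm',(M.T@(np.array(P)-o['position'])*100).round(2),'yaw',np.degrees(np.arctan2(-M[0,0],M[1,0])).round(2)); return o
E
python3 -c "
from h import *
go([.5557,.047,.155])"
```

```text
t 3.25 pos [ 0.6496 -0.0242  0.2193] F [-0.8  0.6 -1.2] tool cm [ 5.87  6.45 10.21] yaw -7.29
```

Emit:
carry_out:
  moves:
    - [0,2,0,3.5,0,0,0]
    - [0,4,0,7,0,0,0]
    - [0,5.5,1,9.5,0,0,0]
    - [0,5.9,3,10.2,0,0,0]
    - [0,5.9,5,10.2,0,0,0]
    - [0,5.9,6.4,10.2,0,0,0]
    - [0,5.9,6.4,10.2,0,0,0]
    - [0,5.9,6.4,10.2,0,0,0]

```text
time: 4.05
position: [0.5559, 0.047, 0.1562]
tool_rot: [-0.531, -0.467, 0.467, 0.531]
ft_force: [1.0, -0.6, -0.5]
grip_width: 0.0003
```

```bash
python3 -c "
from h import *
go([.5557,.047,.132]);save('s1',cv2.resize(robot.camera('scene')[180:310,190:350],None,fx=4,fy=4));go([.5557,.047,.132])"
```

```text
t 4.05 pos [0.5559 0.047  0.1562] F [ 1.  -0.6 -0.5] tool cm [-0.    2.42  0.02] yaw -7.32
t 4.1 pos [0.5566 0.0468 0.1567] F [ 0.1  0.3 -0. ] tool cm [0.   2.47 0.09] yaw -7.32
```

View pics/s1.png

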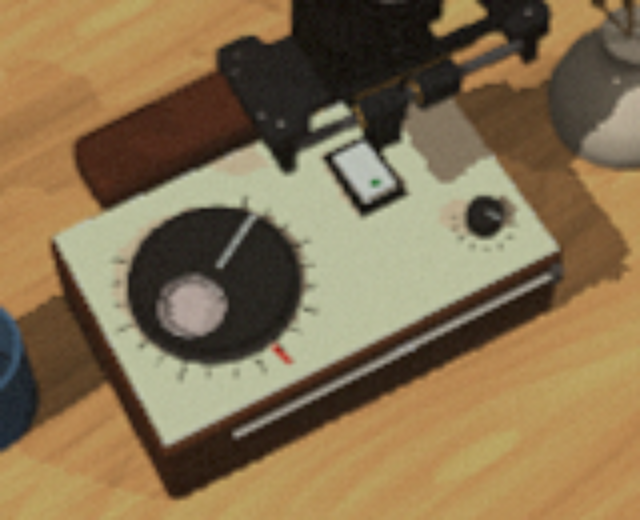

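The closed fingers hover over the rocker, the green dot is still uncovered at (375,183) in the crop, and nothing is being touched. Now the press.

Emit:
carry_out:
  moves:
    - [0,0,1.2,0,0,0,0]
    - [0,0,2,0,0,0,0]
    - [0,0,2.4,0,0,0,0]
    - [0,0,2.6,0,0,0,0]
    - [0,0,2.7,0,0,0,0]
    - [0,0,2.8,0,0,0,0]
    - [0,0,2.8,0,0,0,0]

```text
time: 4.8
position: [0.5564, 0.0468, 0.1278]
tool_rot: [0.531, 0.467, -0.467, -0.531]
ft_force: [-0.0, 0.0, -0.8]
grip_width: 0.0006
```

Emit:
carry_out:
  moves:
    - [0,0,0.1,0,0,0,0]
    - [0,0,0.1,0,0,0,0]

```text
time: 5.0
position: [0.5563, 0.0469, 0.1268]
tool_rot: [0.531, 0.467, -0.467, -0.531]
ft_force: [0.6, 0.6, -0.4]
grip_width: 0.0004
```

Emit:
carry_out:
  moves:
    - [0,0,0.1,0,0,0,0]
    - [0,0,0.1,0,0,0,0]

```text
time: 5.2
position: [0.5563, 0.0468, 0.1257]
tool_rot: [-0.531, -0.467, 0.467, 0.531]
ft_force: [0.3, 0.3, -0.0]
grip_width: 0.0004
```

```bash
python3 -c "
from h import *
o=robot.get_obs()
save('s2',cv2.resize(robot.camera('scene')[190:270,240:350],None,fx=7,fy=7,interpolation=2))
M=R.from_quat(o['tool_rot']).as_matrix()
p=proj('scene',o['position']+M@[0,.025,0]);print(p,(p-[240,190])*7)
save('w4',robot.camera('wrist'))
"
```

```text
[283.26295201 227.40628529] [302.84066404 261.84399702]
```

View pics/s2.png

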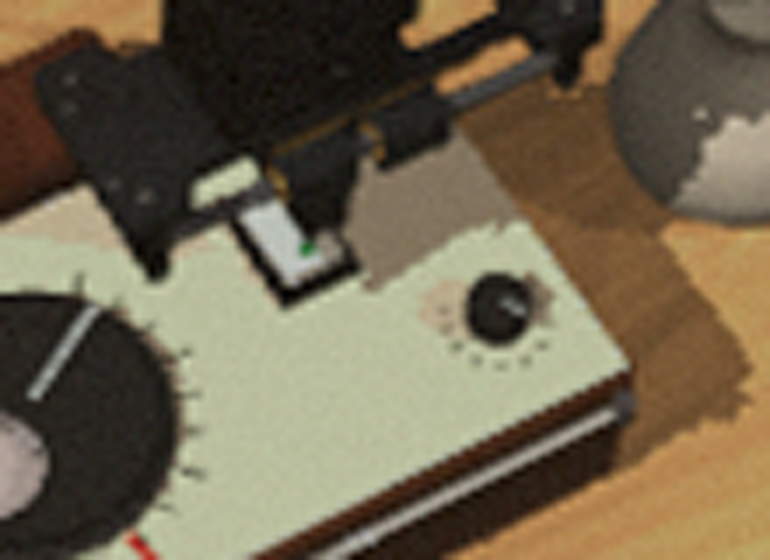

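View pics/w4.png

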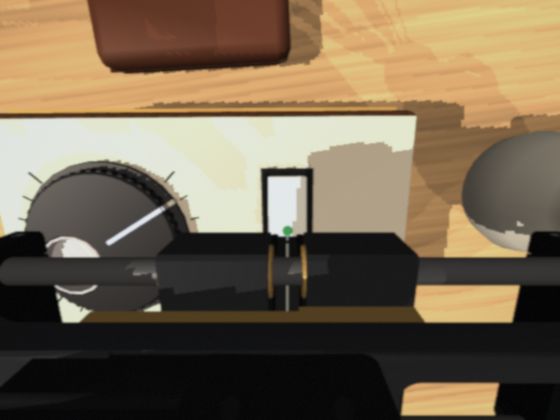

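```bash
python3 -c "
from h import *
from fit import dx,dy,yaw
Rm=np.array([[np.cos(yaw),-np.sin(yaw)],[np.sin(yaw),np.cos(yaw)]]);org=np.array([dx,dy])-Rm@[0,-.068]
c=lambda P:((proj('scene',P)-[240,190])*7).round(0)
for n,x,y,z in [('green',-.0104,.0607,.107),('green on',-.0104,.0607,.1025),('knob',.045,.112,.11),('cornerBL',.09,.15,.095),('cup',.0132,-.09,.109)]:
  print(n,c([*(org+Rm@[x,y]),z]))
o=robot.get_obs();M=R.from_quat(o['tool_rot']).as_matrix()
for n,v in dict(tip=[0,.025,0],xp=[.015,.025,-.0095],xm=[-.015,.025,-.0095],xp2=[.015,.025,.0095],xm2=[-.015,.025,.0095],tcp=[0,0,0],up=[0.015,-.03,-.0095]).items():print(n,c(o['position']+M@v))
a=cv2.imread('pics/w4.png')[150:320,200:380];cv2.imwrite('pics/w4c.png',cv2.resize(a,None,fx=3.5,fy=3.5,interpolation=2))
"
```

```text
green [301. 246.]
green on [300. 252.]
knob [491. 295.]
cornerBL [636. 362.]
cup [-22. 460.]
tip [303. 262.]
xp [349. 264.]
xm [281. 296.]
xp2 [325. 228.]
xm2 [257. 259.]
tcp [305. 228.]
up [354. 188.]
```

View pics/w4c.png

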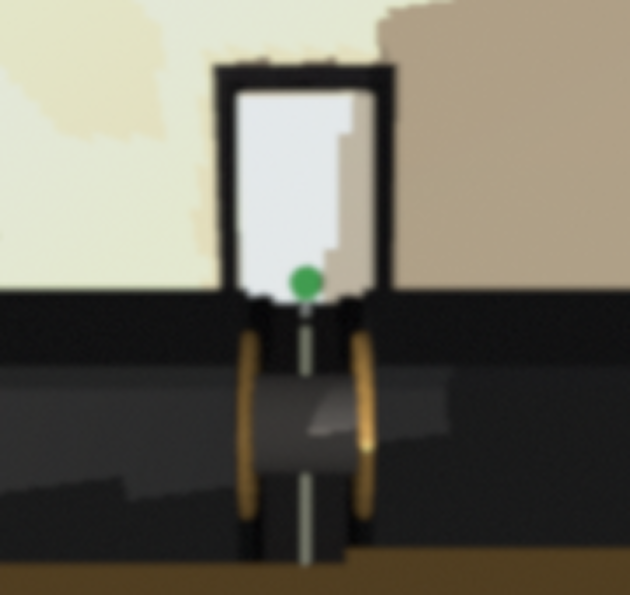

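Before and after the approach the green dot sits in the same scene position and no force shows, so the rocker has not moved yet. I'll go on down in small steps and watch the force.

Emit:
carry_out:
  moves:
    - [0,0,0.1,0,0,0,0]
    - [0,0,0.2,0,0,0,0]
    - [0,0,0.2,0,0,0,0]

```text
time: 5.6
position: [0.5562, 0.0468, 0.1236]
tool_rot: [-0.531, -0.467, 0.467, 0.531]
ft_force: [-0.4, 0.2, -0.4]
grip_width: 0.0002
```

Emit:
carry_out:
  moves:
    - [0,0,0.1,0,0,0,0]
    - [0,0,0.2,0,0,0,0]
    - [0,0,0.2,0,0,0,0]

```text
time: 5.9
position: [0.5562, 0.0468, 0.1216]
tool_rot: [-0.531, -0.467, 0.467, 0.531]
ft_force: [-0.5, 0.2, -0.2]
grip_width: 0.0008
```

```bash
python3 -c "
from h import *
o=robot.get_obs();print(o['position'],o['ft_force'])
save('s3',cv2.resize(robot.camera('scene')[190:270,240:350],None,fx=7,fy=7,interpolation=2))
"
```

```text
[0.55615183 0.04684501 0.12156649] [-0.47095868  0.18994141 -0.18215827]
```

View pics/s3.png

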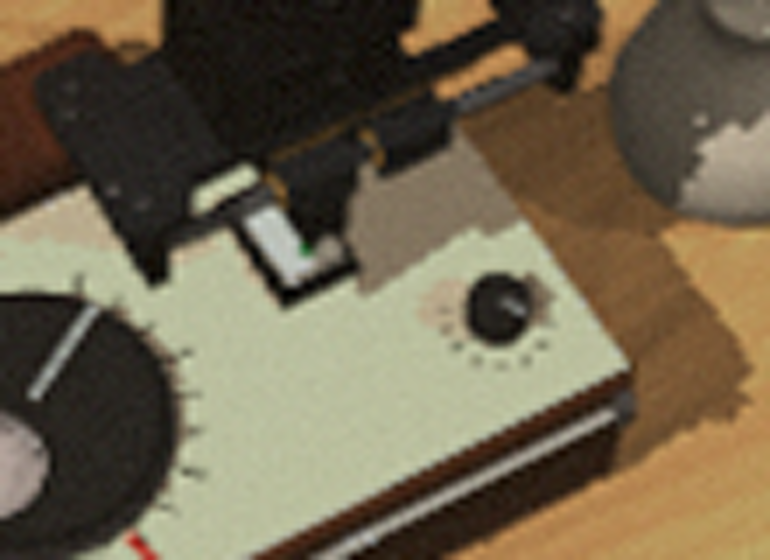

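Emit:
carry_out:
  moves:
    - [0,0,0.1,0,0,0,0]
    - [0,0,0.2,0,0,0,0]
    - [0,0,0.2,0,0,0,0]

```text
time: 6.25
position: [0.5562, 0.0468, 0.1196]
tool_rot: [-0.531, -0.467, 0.467, 0.531]
ft_force: [0.1, 0.0, -0.5]
grip_width: 0.0004
```

Emit:
carry_out:
  moves:
    - [0,0,0.1,0,0,0,0]
    - [0,0,0.1,0,0,0,0]

```text
time: 6.45
position: [0.5562, 0.0468, 0.1186]
tool_rot: [-0.531, -0.467, 0.467, 0.531]
ft_force: [0.1, -0.1, 0.4]
grip_width: 0.0003
```

```bash
python3 -c "
from h import *
a=robot.camera('scene');save('s4',cv2.resize(a[190:270,240:350],None,fx=7,fy=7,interpolation=2))
b=robot.camera('wrist');save('w5',cv2.resize(b[150:320,200:380],None,fx=3.5,fy=3.5,interpolation=2))
b=robot.camera('top');save('t5',cv2.resize(b[100:260,190:390],None,fx=3.5,fy=3.5,interpolation=2))
"
```

```text
(no output)
```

View pics/s4.png

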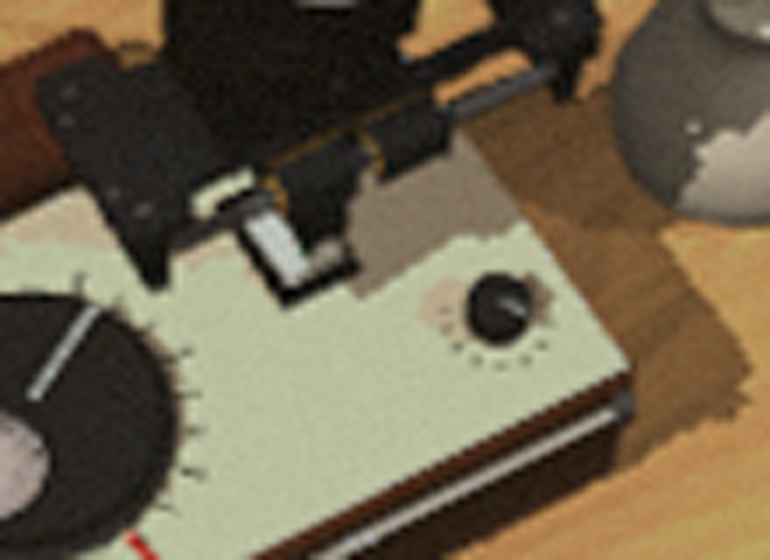

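View pics/w5.png

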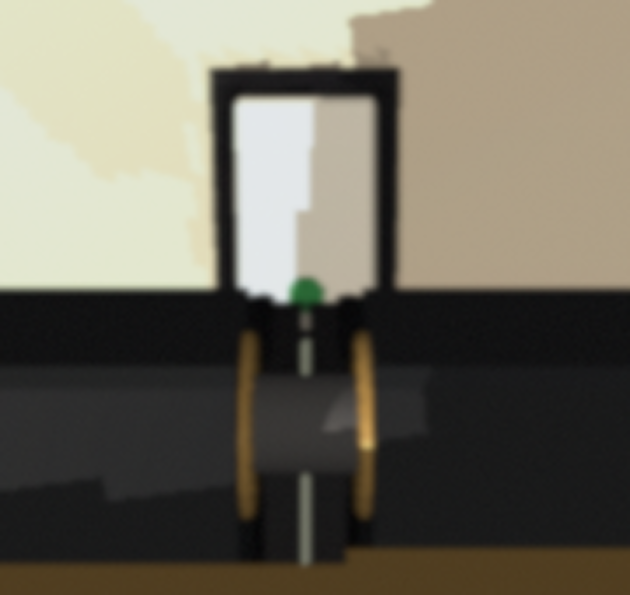

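View pics/t5.png

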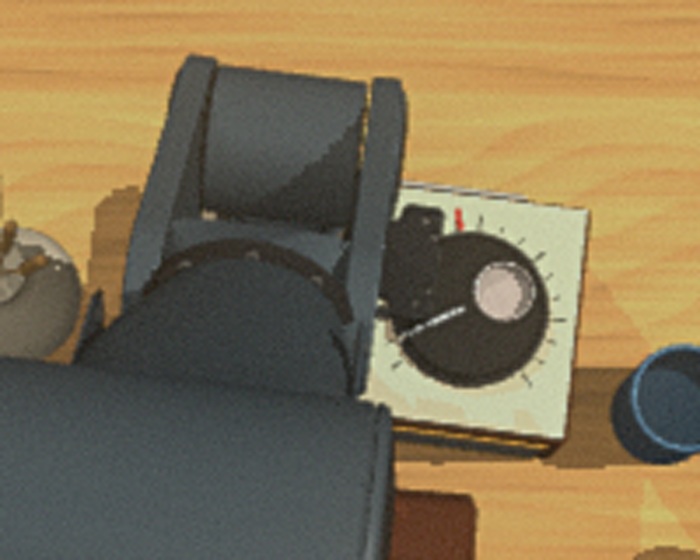

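```bash
python3 -c "
from h import *
a=robot.camera('scene');save('s5',cv2.resize(a[130:270,210:370],None,fx=4.2,fy=4.2,interpolation=2)); 
o=robot.get_obs();M=R.from_quat(o['tool_rot']).as_matrix()
c=lambda P:((proj('scene',P)-[210,130])*4.2).round(0)
for y in (.025,.0,-.05,-.1,-.15):print(y,c(o['position']+M@[0,y,0]),c(o['position']+M@[.095,y,0]),c(o['position']+M@[-.095,y,0]))
p=robot.camera_params('wrist');Mi=np.linalg.inv(p['mount'])
for v in [(0,.025,0),(0,.025,.0095),(0,.025,-.0095),(0.015,.025,0),(0,0,0),(0,-.045,0),(0,-.045,.0375)]:
  q=Mi@np.append(v,1);print(v,q[0]/q[2]*p['fx']+p['cx'],q[1]/q[2]*p['fy']+p['cy'])
b=cv2.imread('pics/s5.png')
"
```

```text
0.025 [308. 415.] [433. 356.] [177. 476.]
0.0 [309. 395.] [436. 335.] [175. 457.]
-0.05 [311. 352.] [443. 291.] [172. 415.]
-0.1 [313. 306.] [450. 244.] [169. 371.]
-0.15 [315. 256.] [458. 193.] [166. 323.]
(0, 0.025, 0) 286.65621779647466 231.44713950845562
(0, 0.025, 0.0095) 286.6546129352072 218.5912780502604
(0, 0.025, -0.0095) 286.6577873088394 244.01983593212242
(0.015, 0.025, 0) 307.7962029932885 231.4593797506865
(0, 0, 0) 286.565417952269 244.2840192623388
(0, -0.045, 0) 286.3249676064839 278.2778240163763
(0, -0.045, 0.0375) 286.2922116947319 202.58464769158684
```

View pics/s5.png

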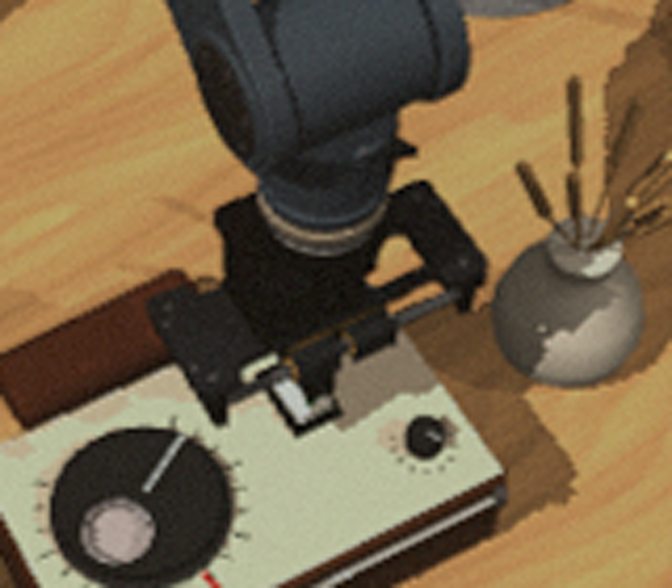

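```bash
python3 -c "
from h import *
from fit import dx,dy,yaw
Rm=np.array([[np.cos(yaw),-np.sin(yaw)],[np.sin(yaw),np.cos(yaw)]]);org=np.array([dx,dy])-Rm@[0,-.068]
o=robot.get_obs()
def f(n,x,y,z):
  P=[*(org+Rm@[x,y]),z];r=[n]
  for tz in(.1257,.1186):
    q=dict(o);q['position']=np.array([.5562,.0468,tz]);r.append(((proj('wrist',P,q)-[200,150])*3.5).round(0))
  print(*r)
f('dot off',-.0104,.0607,.107);f('dot on',-.0104,.0607,.1022)
f('front edge off',-.047,.06,.101);f('front edge on',-.047,.06,.108)
f('bezel front', -.05,.06,.0975);f('bezelL',-.05,.077,.0975);f('deckfront',-.09,.06,.095)
f('front edge off',-.047,.073,.101);f('front edge on',-.047,.073,.108)
print(o)
"

```

```text
dot off [308. 279.] [308. 291.]
dot on [308. 271.] [308. 283.]
front edge off [302.  89.] [302.  94.]
front edge on [302.  94.] [302. 100.]
bezel front [302.  71.] [302.  76.]
bezelL [389.  70.] [392.  75.]
deckfront [ 300. -143.] [ 300. -146.]
front edge off [370.  88.] [372.  93.]
front edge on [372.  93.] [374.  99.]
{'time': 6.65, 'q': array([-1.16140068e-01,  5.62577453e-01,  1.68616492e+00, -1.72841858e-05,
        8.92759606e-01, -1.55916460e+00]), 'joint_velocities': array([ 0.00052046, -0.00127011, -0.00114342,  0.00175581, -0.00118402,
        0.00090681]), 'joint_torque': array([-4.71687126e-04, -4.07574606e+01, -1.29010677e+01, -2.81958753e-02,
        7.80692557e-02,  1.61765905e-05]), 'position': array([0.55634293, 0.04684273, 0.11877697]), 'tool_rot': array([ 0.53092569,  0.46707957, -0.46704373, -0.53087168]), 'ft_force': array([-0.18893019,  0.79492777, -0.06754633]), 'moment': array([ 0.01143485, -0.05815542, -0.03781843]), 'grip_width': 0.0005801543782610636}
```

Wrist views agree with the rocker still off and nothing in contact, so the tip sits higher than its nominal place. I'll keep lowering in small steps until the force shows contact.

Emit:
carry_out:
  moves:
    - [0,0,0.1,0,0,0,0]
    - [0,0,0.15,0,0,0,0]
    - [0,0,0.15,0,0,0,0]

```text
time: 6.95
position: [0.5562, 0.0468, 0.1171]
tool_rot: [-0.531, -0.467, 0.467, 0.531]
ft_force: [0.6, 0.4, -0.8]
grip_width: 0.0004
```

Emit:
carry_out:
  moves:
    - [0,0,0.1,0,0,0,0]
    - [0,0,0.15,0,0,0,0]
    - [0,0,0.15,0,0,0,0]

```text
time: 7.25
position: [0.5562, 0.0469, 0.1156]
tool_rot: [-0.531, -0.467, 0.467, 0.531]
ft_force: [-0.0, -1.2, -0.1]
grip_width: 0.0005
```

Emit:
carry_out:
  moves:
    - [0,0,0.1,0,0,0,0]
    - [0,0,0.15,0,0,0,0]
    - [0,0,0.15,0,0,0,0]

```text
time: 7.55
position: [0.5562, 0.0468, 0.1142]
tool_rot: [-0.531, -0.467, 0.467, 0.531]
ft_force: [0.1, -0.3, 0.1]
grip_width: 0.0004
```

```bash
python3 -c "
from h import *
a=robot.camera('scene');save('s6',cv2.resize(a[190:270,240:350],None,fx=7,fy=7,interpolation=2))
b=robot.camera('wrist');save('w6',cv2.resize(b[150:320,200:380],None,fx=3.5,fy=3.5,interpolation=2))
"
```

```text
(no output)
```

View pics/s6.png

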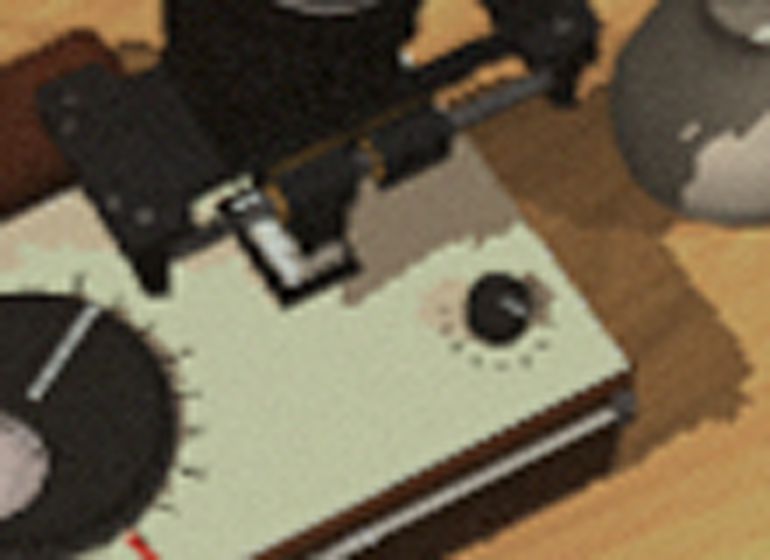

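View pics/w6.png

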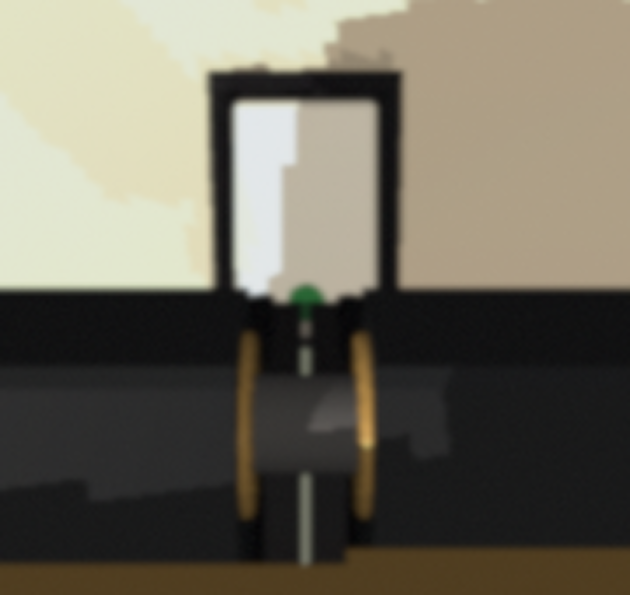

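```bash
python3 -c "
from h import *
from fit import dx,dy,yaw
Rm=np.array([[np.cos(yaw),-np.sin(yaw)],[np.sin(yaw),np.cos(yaw)]]);org=np.array([dx,dy])-Rm@[0,-.068]
for name,px in [('Lbr',(155,292)),('Rbr',(568,100)),('tip',(318,252))]:
  for z in (.09,.1,.11,.12,.13,.14,.15,.16,.17,.18):
    P=ray('scene',240+px[0]/7,190+px[1]/7,z);print(name,z,(Rm.T@(P[:2]-org)).round(3))
"

```

```text
Lbr 0.09 [-0.028  0.006]
Lbr 0.1 [-0.023  0.004]
Lbr 0.11 [-0.018  0.001]
Lbr 0.12 [-0.013 -0.002]
Lbr 0.13 [-0.007 -0.004]
Lbr 0.14 [-0.002 -0.007]
Lbr 0.15 [ 0.003 -0.01 ]
Lbr 0.16 [ 0.008 -0.012]
Lbr 0.17 [ 0.014 -0.015]
Lbr 0.18 [ 0.019 -0.018]
Rbr 0.09 [-0.027  0.195]
Rbr 0.1 [-0.021  0.19 ]
Rbr 0.11 [-0.016  0.186]
Rbr 0.12 [-0.011  0.181]
Rbr 0.13 [-0.006  0.177]
Rbr 0.14 [-0.     0.172]
Rbr 0.15 [0.005 0.168]
Rbr 0.16 [0.01  0.163]
Rbr 0.17 [0.015 0.159]
Rbr 0.18 [0.02  0.154]
tip 0.09 [-0.013  0.071]
tip 0.1 [-0.008  0.067]
tip 0.11 [-0.003  0.064]
tip 0.12 [0.002 0.061]
tip 0.13 [0.007 0.058]
tip 0.14 [0.012 0.054]
tip 0.15 [0.017 0.051]
tip 0.16 [0.022 0.048]
tip 0.17 [0.027 0.044]
tip 0.18 [0.032 0.041]
```

By triangulation the finger tip is still some 10-15 mm above the rocker, and the gripper body at z of about 0.2 m is well clear. I'll keep descending.

Emit:
carry_out:
  moves:
    - [0,0,0.1,0,0,0,0]
    - [0,0,0.2,0,0,0,0]
    - [0,0,0.3,0,0,0,0]

```text
time: 7.95
position: [0.5563, 0.0468, 0.1112]
tool_rot: [-0.531, -0.467, 0.467, 0.531]
ft_force: [-0.5, 0.3, -0.4]
grip_width: 0.0005
```

Emit:
carry_out:
  moves:
    - [0,0,0.1,0,0,0,0]
    - [0,0,0.2,0,0,0,0]
    - [0,0,0.2,0,0,0,0]

```text
time: 8.25
position: [0.5561, 0.0469, 0.109]
tool_rot: [-0.531, -0.467, 0.467, 0.531]
ft_force: [-0.2, -0.3, 0.4]
grip_width: 0.0004
```

Emit:
carry_out:
  moves:
    - [0,0,0.1,0,0,0,0]
    - [0,0,0.2,0,0,0,0]
    - [0,0,0.2,0,0,0,0]

```text
time: 8.55
position: [0.5562, 0.0469, 0.1071]
tool_rot: [-0.531, -0.467, 0.467, 0.531]
ft_force: [0.5, -0.5, 0.1]
grip_width: 0.0003
```

Emit:
carry_out:
  moves:
    - [0,0,0.1,0,0,0,0]
    - [0,0,0.2,0,0,0,0]
    - [0,0,0.2,0,0,0,0]

```text
time: 8.85
position: [0.5562, 0.0468, 0.1051]
tool_rot: [-0.531, -0.467, 0.467, 0.531]
ft_force: [-0.1, 0.4, -0.1]
grip_width: 0.0004
```

Emit:
carry_out:
  moves:
    - [0,0,0.1,0,0,0,0]
    - [0,0,0.2,0,0,0,0]
    - [0,0,0.2,0,0,0,0]

```text
time: 9.15
position: [0.5562, 0.0468, 0.1031]
tool_rot: [-0.531, -0.467, 0.467, 0.531]
ft_force: [0.1, 0.8, -0.0]
grip_width: 0.0002
```

```bash
python3 -c "
from h import *
a=robot.camera('scene');save('s7',cv2.resize(a[190:270,240:350],None,fx=7,fy=7,interpolation=2))
b=robot.camera('wrist');save('w7',cv2.resize(b[150:320,200:380],None,fx=3.5,fy=3.5,interpolation=2))
"
```

```text
(no output)
```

View pics/s7.png

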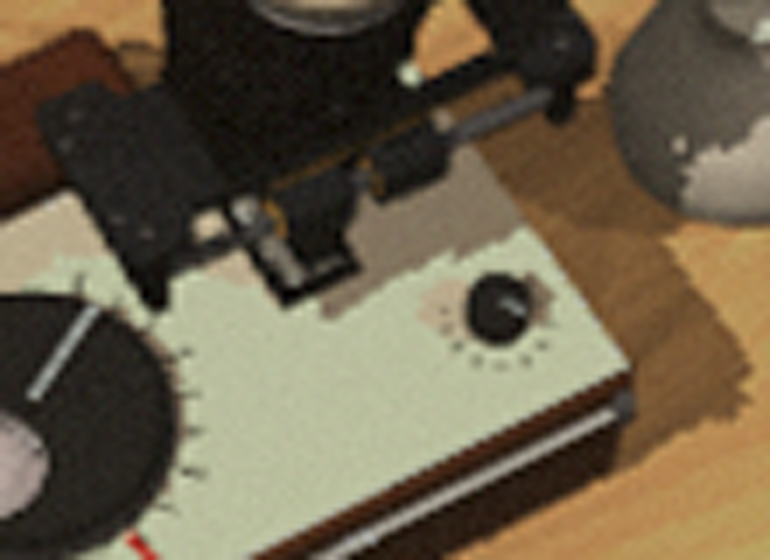

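View pics/w7.png

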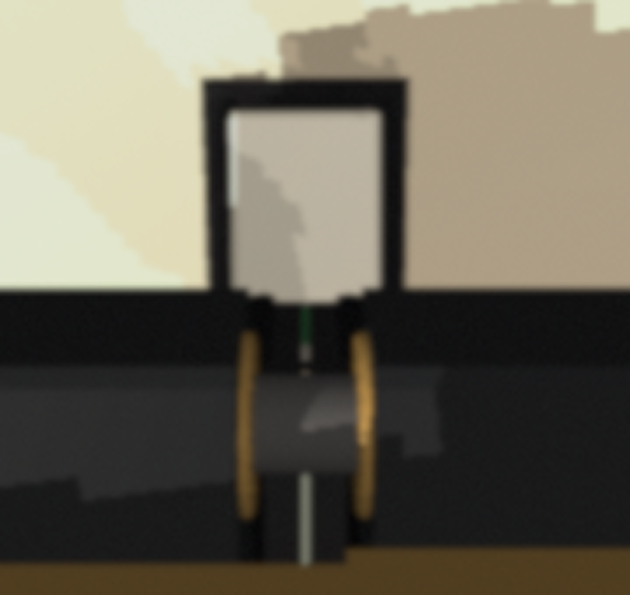

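Emit:
carry_out:
  moves:
    - [0,0,0.1,0,0,0,0]
    - [0,0,0.2,0,0,0,0]
    - [0,0,0.2,0,0,0,0]

```text
time: 9.55
position: [0.5562, 0.0468, 0.1011]
tool_rot: [-0.531, -0.467, 0.467, 0.531]
ft_force: [0.7, -0.5, 0.1]
grip_width: 0.0003
```

Emit:
carry_out:
  moves:
    - [0,0,0.1,0,0,0,0]
    - [0,0,0.2,0,0,0,0]
    - [0,0,0.2,0,0,0,0]

```text
time: 9.85
position: [0.5562, 0.0468, 0.0991]
tool_rot: [-0.531, -0.467, 0.467, 0.531]
ft_force: [0.1, 0.4, -0.7]
grip_width: 0.0004
```

Emit:
carry_out:
  moves:
    - [0,0,0.1,0,0,0,0]
    - [0,0,0.2,0,0,0,0]
    - [0,0,0.2,0,0,0,0]

```text
time: 10.15
position: [0.5562, 0.0469, 0.0971]
tool_rot: [-0.531, -0.467, 0.467, 0.531]
ft_force: [0.3, -0.1, -0.1]
grip_width: 0.0007
```

```bash
python3 -c "
from h import *
a=robot.camera('scene');save('s8',cv2.resize(a[190:270,240:350],None,fx=7,fy=7,interpolation=2))
b=robot.camera('wrist');save('w8',b)
"
```

```text
(no output)
```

View pics/s8.png

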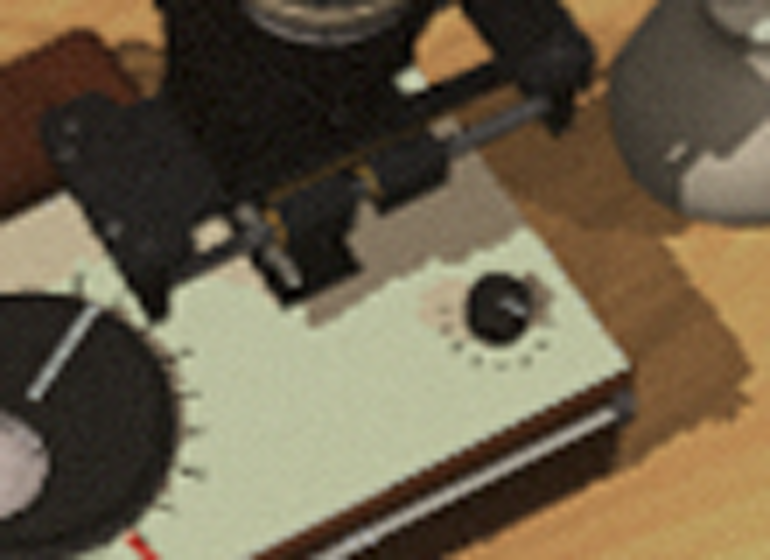

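View pics/w8.png

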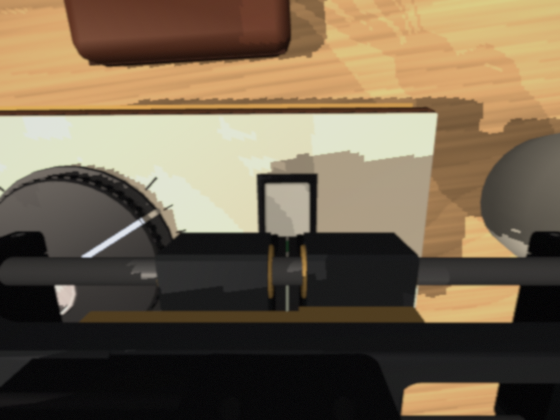

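Emit:
carry_out:
  moves:
    - [0,0,0.1,0,0,0,0]
    - [0,0,0.2,0,0,0,0]
    - [0,0,0.2,0,0,0,0]

```text
time: 10.55
position: [0.5565, 0.0468, 0.0953]
tool_rot: [0.531, 0.467, -0.467, -0.531]
ft_force: [-0.3, 0.1, 0.7]
grip_width: 0.0005
```

Emit:
carry_out:
  moves:
    - [0,0,0.1,0,0,0,0]
    - [0,0,0.2,0,0,0,0]
    - [0,0,0.2,0,0,0,0]

```text
time: 10.85
position: [0.557, 0.0467, 0.0934]
tool_rot: [0.531, 0.467, -0.467, -0.531]
ft_force: [0.6, -0.0, 1.8]
grip_width: 0.0005
```

Emit:
carry_out:
  moves:
    - [0,0,0.1,0,0,0,0]
    - [0,0,0.2,0,0,0,0]
    - [0,0,0.2,0,0,0,0]

```text
time: 11.15
position: [0.5573, 0.0467, 0.0917]
tool_rot: [0.532, 0.468, -0.467, -0.53]
ft_force: [1.7, -0.1, 3.6]
grip_width: 0.0005
```

```bash
python3 -c "
from h import *
from fit import dx,dy,yaw
o=robot.get_obs();print(o['position'],o['ft_force'],o['moment'])
b=robot.camera('wrist');save('w9',cv2.resize(b[150:250,200:380],None,fx=4.4,fy=4.4,interpolation=2))
Rm=np.array([[np.cos(yaw),-np.sin(yaw)],[np.sin(yaw),np.cos(yaw)]]);org=np.array([dx,dy])-Rm@[0,-.068]
for n,x,y,z in [('off',-.047,.06,.101),('on',-.047,.06,.108),('bez',-.05,.06,.0975),('deckedge',-.09,.06,.095)]: print(n,(proj('wrist',[*(org+Rm@[x,y]),z],o)-[200,150])*4.4)
"
```

```text
[0.55733229 0.04670397 0.09165916] [ 1.73233461 -0.06129153  3.56688786] [-0.01215975 -0.36861861  0.01787509]
off [378.93366591 140.26439891]
on [378.70758205 149.60093737]
bez [378.81742104 113.01605941]
deckedge [ 375.77942745 -210.21214182]
```

View pics/w9.png

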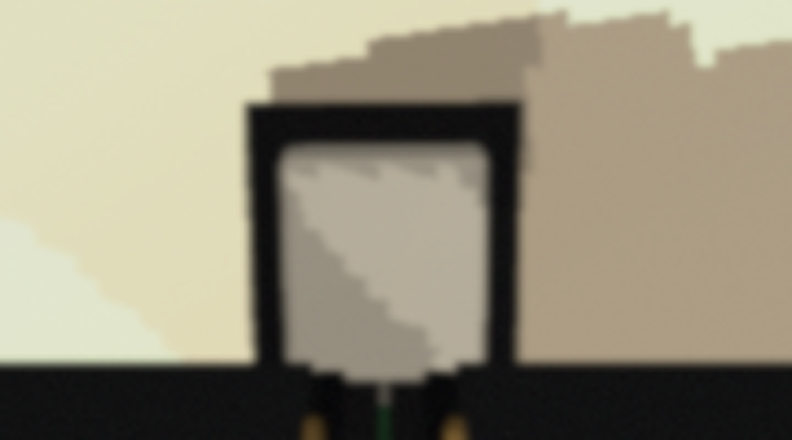

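The moment places the contact within a few mm of the tool axis, so it is the fingertip on the rocker. The fingertip must really lie about 11 mm behind the reported TCP. I'll keep pressing.

Emit:
carry_out:
  moves:
    - [0,0,0.1,0,0,0,0]
    - [0,0,0.2,0,0,0,0]
    - [0,0,0.2,0,0,0,0]

```text
time: 11.5
position: [0.5576, 0.0467, 0.0908]
tool_rot: [0.532, 0.468, -0.466, -0.53]
ft_force: [1.6, -0.4, 11.6]
grip_width: 0.0005
```

Emit:
carry_out:
  moves:
    - [0,0,0.1,0,0,0,0]
    - [0,0,0.2,0,0,0,0]
    - [0,0,0.2,0,0,0,0]

```text
time: 11.8
position: [0.5577, 0.0467, 0.0906]
tool_rot: [0.532, 0.468, -0.466, -0.53]
ft_force: [-1.5, 0.5, 23.5]
grip_width: 0.0004
```

```bash
python3 -c "
from h import *
from fit import dx,dy,yaw
o=robot.get_obs();print(o['position'],o['ft_force'],o['moment'])
b=robot.camera('wrist');save('w10',cv2.resize(b[150:250,200:380],None,fx=4.4,fy=4.4,interpolation=2))
b=robot.camera('scene');save('s10',cv2.resize(b[130:290,190:370],None,fx=3.7,fy=3.7,interpolation=2))
"
```

```text
[0.55767966 0.04665786 0.09058608] [-1.48484658  0.5186481  23.46716678] [-0.02270467  0.4616696  -0.01395759]
```

View pics/w10.png

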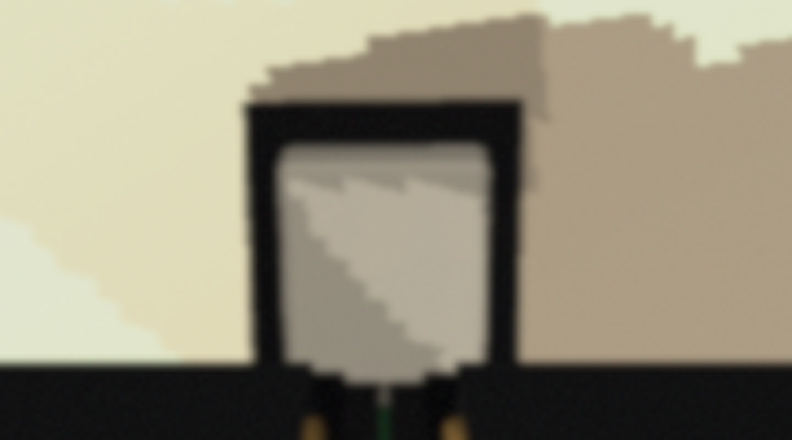

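View pics/s10.png

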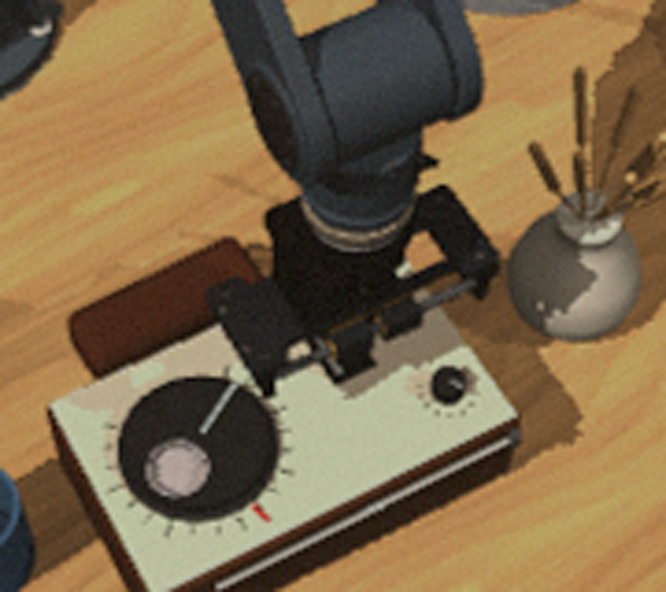

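It hit a hard stop (23 N) after about 4.7 mm of travel, and the raised front end of the plate now shows. I'll lift off and check.

Emit:
carry_out:
  moves:
    - [0,0,-1,0,0,0,0]
    - [0,0,-4,0,0,0,0]
    - [0,0,-8,0,0,0,0]
    - [0,0,-11,0,0,0,0]
    - [0,-2,-12.5,-3.5,0,0,0]
    - [0,-4,-12.8,-7,0,0,0]
    - [0,-6,-12.8,-10,0,0,0]
    - [0,-7,-12.8,-10.5,0,0,0]
    - [0,-7,-12.8,-10.5,0,0,0]

```text
time: 12.8
position: [0.6503, -0.0372, 0.2135]
tool_rot: [-0.53, -0.466, 0.468, 0.533]
ft_force: [-1.0, -0.7, 0.5]
grip_width: 0.0003
```

```bash
python3 -c "
from h import *
import pickle
o=robot.get_obs();print(o['time'],o['position'],o['ft_force']);pickle.dump(o,open('o11.pkl','wb'))
b=robot.camera('wrist');save('w11',cv2.resize(b[20:240,110:450],None,fx=2.3,fy=2.3,interpolation=2))
b=robot.camera('scene');save('s11',cv2.resize(b[70:270,190:370],None,fx=3,fy=3,interpolation=2))
"
```

```text
12.8 [ 0.65032923 -0.03716793  0.21349593] [-0.95771223 -0.66840468  0.4575262 ]
```

View pics/w11.png

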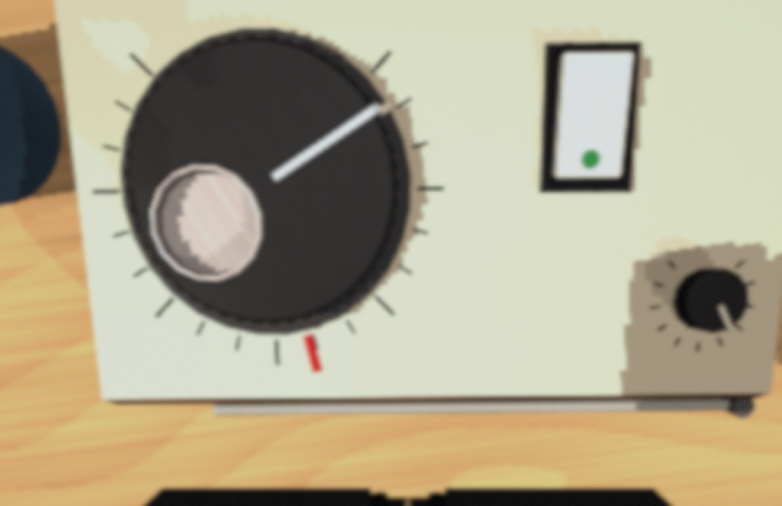

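View pics/s11.png

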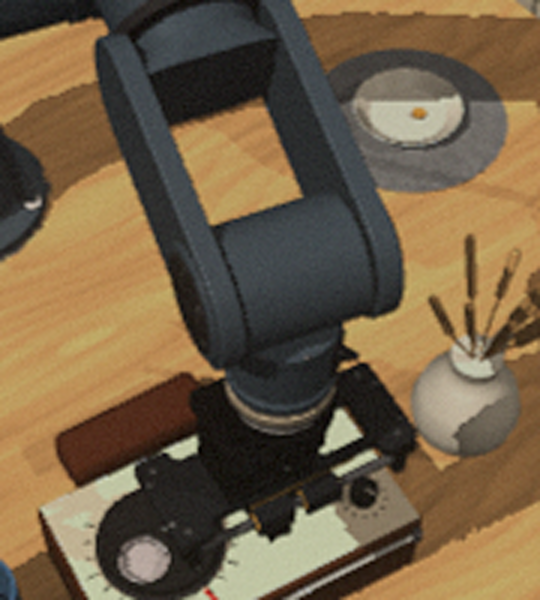

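The rocker now looks tilted the other way, with its front end higher and closer to the camera. I'll compare the measured plate corners and dot with a projected model for on and off, and re-fit the dial.

```bash
cat > fit2.py <<'E'
from h import *
import pickle
from fit import least_squares
def fit(o,ticks):
    t=lambda x,y,z: ray('wrist',110+x/2.3,20+y/2.3,z,o)
    A=np.radians(list(ticks)); P=np.array([t(*p,.095)[:2] for p in ticks.values()])
    def f(p):
        a=A+p[2]; return (P-np.c_[p[0]+p[3]*np.cos(a),p[1]+p[3]*np.sin(a)]).ravel()
    s=least_squares(f,[.545,-.08,-.13,.066]); return s.x,t,np.abs(f(s.x)).max()
E
python3 - <<'E'
from fit2 import *
o=pickle.load(open('o11.pkl','rb'))
ticks={90:(431,188),0:(277,352),-90:(106,191),45:(385,306),-45:(164,308),135:(381,62),-135:(141,64)}
(dx,dy,yaw,r),t,e=fit(o,ticks);print(dx,dy,np.degrees(yaw),r,e)
Rm=np.array([[np.cos(yaw),-np.sin(yaw)],[np.sin(yaw),np.cos(yaw)]]);org=np.array([dx,dy])-Rm@[0,-.068]
for n,a in dict(idxin=(276,178,.109),idxtip=(382,106,.100),cuprim=(206,223,.109),red1=(309,337,.095),red2=(317,370,.095)).items():
    v=Rm.T@(t(*a)[:2]-[dx,dy]);print(n,'ang',np.degrees(np.arctan2(v[1],v[0])).round(2),'r',np.linalg.norm(v).round(4))
print('measured: front (563,51)(635,51) back (553,179)(625,178) dot (591,159)')
for nm,s in(('off',.15),('on',-.15)):
    for d,y,l in((-.022,.073,'FL'),(-.022,.047,'FR'),(.022,.073,'BL'),(.022,.047,'BR'),(.0146,.06,'dot')):
        P=[*(org+Rm@[-.025+d,y]),.095+.0095+d*np.sin(s)]
        print(nm,l,((proj('wrist',P,o)-[110,20])*2.3).round(0),end=' ')
    print()
o=pickle.load(open('o3.pkl','rb'))
print('before: back(523,180)(592,180) front(525,61)(594,61) dot(558,159)')
for nm,s in(('off',.15),('on',-.15)):
    for d,y,l in((-.022,.073,'FL'),(-.022,.047,'FR'),(.022,.073,'BL'),(.022,.047,'BR'),(.0146,.06,'dot')):
        P=[*(org+Rm@[-.025+d,y]),.095+.0095+d*np.sin(s)]
        print(nm,l,((proj('wrist',P,o)-[110,20])*2.3).round(0),end=' ')
    print()
E
```

```text
0.5481836662575585 -0.08072633754833729 -6.943321205449388 0.06622870041156312 0.00019775946599034921
idxin ang 115.94 r 0.0067
idxtip ang 122.48 r 0.0558
cuprim ang -58.95 r 0.0261
red1 ang 13.24 r 0.0614
red2 ang 12.86 r 0.0759
measured: front (563,51)(635,51) back (553,179)(625,178) dot (591,159)
off FL [628.  54.] off FR [560.  55.] off BL [625. 175.] off BR [558. 176.] off dot [592. 155.] 
on FL [633.  49.] on FR [563.  50.] on BL [620. 177.] on BR [554. 178.] on dot [589. 157.] 
before: back(523,180)(592,180) front(525,61)(594,61) dot(558,159)
off FL [592.  62.] off FR [525.  62.] off BL [589. 180.] off BR [523. 180.] off dot [557. 161.] 
on FL [596.  57.] on FR [528.  57.] on BL [585. 182.] on BR [521. 182.] on dot [554. 162.]
```

Rocker confirmed on: the corners match the "on" model, not "off". The dial index is at about 121-122°, the strip at 13°, the cup centre at (0.5587,-0.1045). With the tip about 12 mm behind the reported TCP, the cup needs TCP z of about 0.092.

```bash
python3 -c "
from h import *
go([.5587,-.1045,.12])"
```

```text
t 12.9 pos [ 0.6493 -0.0351  0.2139] F [-0.3 -0.5  0.4] tool cm [-8.05  9.42  8.05] yaw -7.34
```

Emit:
carry_out:
  moves:
    - [0,-3,0,3,0,0,0]
    - [0,-6,0,6,0,0,0]
    - [0,-7.8,1,7.8,0,0,0]
    - [0,-8.05,4,8.05,0,0,0]
    - [0,-8.05,7,8.05,0,0,0]
    - [0,-8.05,9,8.05,0,0,0]
    - [0,-8.05,9.4,8.05,0,0,0]
    - [0,-8.05,9.4,8.05,0,0,0]
    - [0,-8.05,9.4,8.05,0,0,0]

```text
time: 13.8
position: [0.5618, -0.1051, 0.1223]
tool_rot: [0.531, 0.468, -0.467, -0.53]
ft_force: [0.6, -0.2, 0.0]
grip_width: 0.0007
```

```bash
python3 -c "
from h import *
go([.5587,-.1045,.095])
b=robot.camera('scene');save('s12',cv2.resize(b[180:310,180:340],None,fx=4.5,fy=4.5,interpolation=2))
go([.5587,-.1045,.095])
print((proj('scene',[.5587,-.1045,.133])-[180,180])*4.5)"
```

```text
t 13.8 pos [ 0.5618 -0.1051  0.1223] F [ 0.6 -0.2  0. ] tool cm [0.02 2.73 0.32] yaw -7.27
t 13.85 pos [ 0.5622 -0.1053  0.1226] F [-0.6 -0.3 -0.4] tool cm [0.04 2.76 0.36] yaw -7.28
[252.89595476 321.68913199]
```

View pics/s12.png

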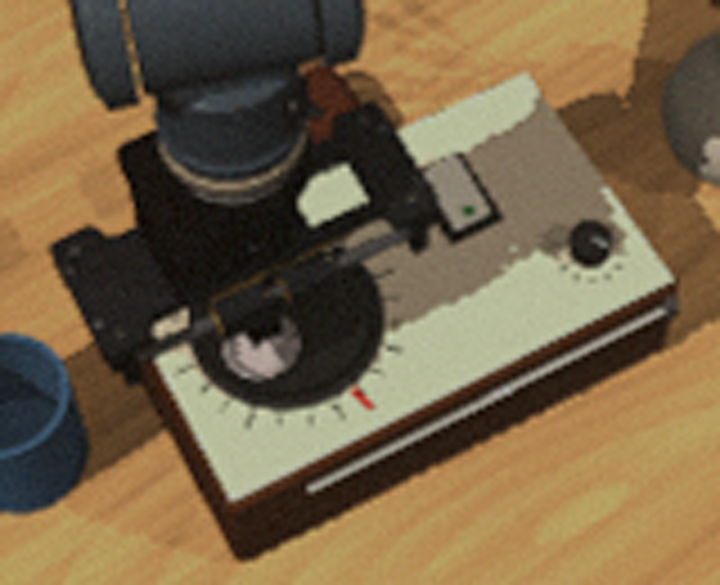

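The fingers are over the cup (crop 260,350), a bit high still and about 3.5 mm too far in x. I'll correct that and descend carefully.

Emit:
carry_out:
  moves:
    - [0,0,0.2,0.35,0,0,0]
    - [0,0,1.0,0.35,0,0,0]
    - [0,0,1.7,0.35,0,0,0]
    - [0,0,2.0,0.35,0,0,0]
    - [0,0,2.3,0.35,0,0,0]
    - [0,0,2.5,0.35,0,0,0]
    - [0,0,2.5,0.35,0,0,0]

```text
time: 14.55
position: [0.5578, -0.1051, 0.0959]
tool_rot: [-0.531, -0.467, 0.467, 0.531]
ft_force: [-0.1, -0.9, -0.5]
grip_width: 0.0003
```

```bash
python3 -c "
from h import *
go([.5587,-.1045,.092])
b=robot.camera('scene');save('s13',cv2.resize(b[220:290,200:290],None,fx=8,fy=8,interpolation=2))
"
```

```text
t 14.55 pos [ 0.5578 -0.1051  0.0959] F [-0.1 -0.9 -0.5] tool cm [ 0.07  0.39 -0.08] yaw -7.33
```

View pics/s13.png

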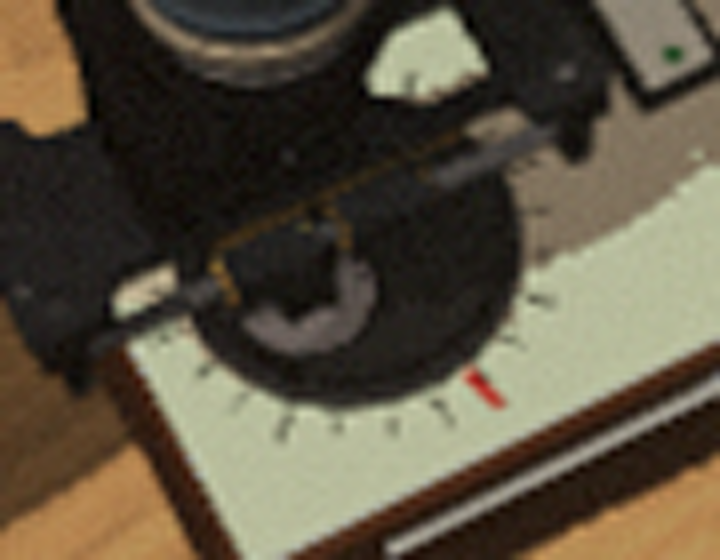

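The closed fingers stand over the cup at crop (300,290), with its bright rim showing around them. Going down into it.

Emit:
carry_out:
  moves:
    - [0,0,0.2,0,0,0,0]
    - [0,0,0.4,0,0,0,0]
    - [0,0,0.5,0,0,0,0]
    - [0,0,0.5,0,0,0,0]

```text
time: 15.0
position: [0.5578, -0.1051, 0.0911]
tool_rot: [-0.531, -0.467, 0.467, 0.531]
ft_force: [-0.0, 0.2, 0.4]
grip_width: 0.0006
```

```bash
cat >> h.py <<'E'
AX=np.array([.5481,-.0808])
def arc(angs,r=.026,a0=None,down=0):
    o=robot.get_obs();M=R.from_quat(o['tool_rot']).as_matrix();v=o['position'][:2]-AX
    print('pos',o['position'].round(4),'ang(radio)',np.degrees(np.arctan2(v[1],v[0])).round(1)+6.9,'r',np.linalg.norm(v).round(4),'F',o['ft_force'].round(1))
    for a in angs:
        w=np.radians(a-6.9);P=np.append(AX+r*np.array([np.cos(w),np.sin(w)]),o['position'][2])
        d=M.T@(P-o['position'])*100;print(a,d.round(2))
E
python3 -c "
from h import *
arc([-65,-70,-77,-85,-93,-101,-109,-117,-125,-133,-141,-149,-157,-162,-165,-167])"
```

```text
pos [ 0.5578 -0.1051  0.0911] ang(radio) -61.300000000000004 r 0.0261 F [-0.   0.2  0.4]
-65 [-0.07  0.    0.16]
-70 [-0.15  0.    0.36]
-77 [-0.25  0.    0.67]
-85 [-0.31  0.    1.03]
-93 [-0.32  0.    1.39]
-101 [-0.27  0.    1.75]
-109 [-0.18  0.    2.1 ]
-117 [-0.04  0.    2.44]
-125 [0.14 0.   2.75]
-133 [0.37 0.   3.03]
-141 [0.63 0.   3.28]
-149 [0.93 0.   3.49]
-157 [1.25 0.   3.66]
-162 [1.46 0.   3.74]
-165 [1.59 0.   3.78]
-167 [1.68 0.   3.8 ]
```

Emit:
carry_out:
  moves:
    - [0,-0.07,0,0.16,0,0,0]
    - [0,-0.15,0,0.36,0,0,0]
    - [0,-0.25,0,0.67,0,0,0]
    - [0,-0.31,0,1.03,0,0,0]
    - [0,-0.32,0,1.39,0,0,0]
    - [0,-0.27,0,1.75,0,0,0]
    - [0,-0.18,0,2.1,0,0,0]
    - [0,-0.18,0,2.1,0,0,0]

```text
time: 15.8
position: [0.5362, -0.1043, 0.0914]
tool_rot: [-0.531, -0.467, 0.467, 0.531]
ft_force: [2.5, -1.6, 0.3]
grip_width: 0.0002
```

```bash
python3 -c "
from h import *
arc([-109,-117,-125,-133,-141,-149,-157,-162,-165,-167])
b=robot.camera('scene');save('s14',cv2.resize(b[210:300,190:290],None,fx=6.5,fy=6.5,interpolation=2))
b=robot.camera('wrist');save('w14',b)
"
```

```text
pos [ 0.5362 -0.1043  0.0914] ang(radio) -109.89999999999999 r 0.0263 F [ 2.5 -1.6  0.3]
-109 [ 0.02 -0.   -0.05]
-117 [0.16 0.   0.28]
-125 [0.34 0.   0.6 ]
-133 [0.57 0.   0.88]
-141 [0.83 0.   1.13]
-149 [1.13 0.   1.34]
-157 [1.45 0.   1.51]
-162 [1.66 0.   1.59]
-165 [1.79 0.   1.63]
-167 [1.88 0.   1.65]
```

View pics/s14.png

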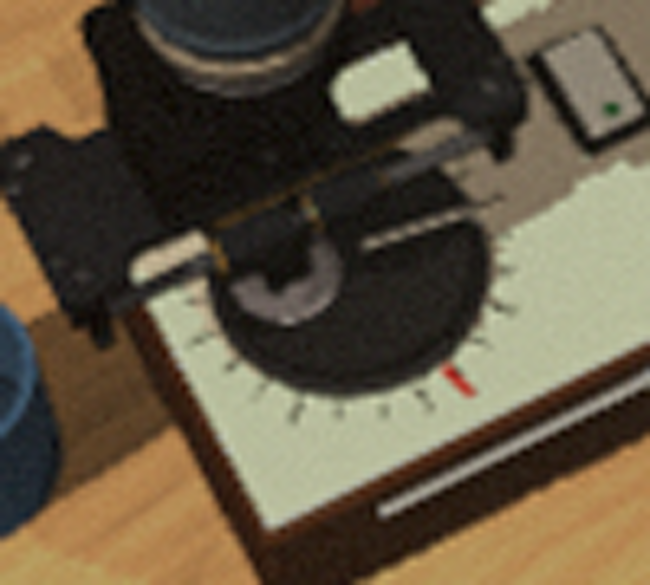

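View pics/w14.png

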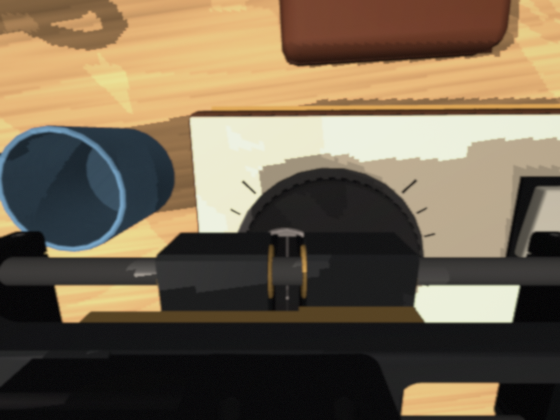

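The dial turns: the index now runs (365,243)-(470,210), just past the left tick, and the red strip is at (458,381). I'll measure from this view.

```bash
cat >> h.py <<'E'
def sang(x,y,z,u0,v0,s):
    P=ray('scene',u0+x/s,v0+y/s,z)[:2]-AX;print(np.degrees(np.arctan2(P[1],P[0]))+6.9,np.linalg.norm(P))
E
python3 -c "
from h import *
for p in [(365,243,.109),(460,213,.107),(472,209,.1),(448,368,.095),(470,395,.095),(520,205-3,.095)]: sang(*p,190,210,6.5)
arc([-115,-123,-131,-139,-147,-155,-163,-170,-175,-178,-181,-185])"
```

```text
73.58132581337341 0.010579906804463825
80.67298369805292 0.051185021765336305
84.48614135176861 0.057658436940030304
14.678851434596854 0.06382254103853656
13.445153736621627 0.07842024441103645
82.87698671020092 0.07804510462963424
pos [ 0.5363 -0.1042  0.0913] ang(radio) -109.8 r 0.0262 F [ 0.9 -1.1  0.7]
-115 [0.11 0.   0.21]
-123 [0.28 0.   0.53]
-131 [0.5  0.   0.82]
-139 [0.75 0.   1.08]
-147 [1.04 0.   1.3 ]
-155 [1.36 0.   1.48]
-163 [1.7  0.   1.61]
-170 [2.   0.   1.69]
-175 [2.23 0.   1.72]
-178 [2.36 0.   1.73]
-181 [2.5  0.   1.73]
-185 [2.68 0.   1.72]
```

Emit:
carry_out:
  moves:
    - [0,0.11,0,0.21,0,0,0]
    - [0,0.28,0,0.53,0,0,0]
    - [0,0.5,0,0.82,0,0,0]
    - [0,0.75,0,1.08,0,0,0]
    - [0,1.04,0,1.3,0,0,0]
    - [0,1.36,0,1.48,0,0,0]
    - [0,1.7,0,1.61,0,0,0]
    - [0,1.85,0,1.65,0,0,0]
    - [0,2.0,0,1.69,0,0,0]
    - [0,2.1,0,1.7,0,0,0]
    - [0,2.1,0,1.7,0,0,0]

```text
time: 17.0
position: [0.5224, -0.0809, 0.0912]
tool_rot: [-0.531, -0.467, 0.467, 0.531]
ft_force: [1.6, -1.6, 1.6]
grip_width: 0.0001
```

```bash
python3 -c "
from h import *
arc([-172,-174,-176,-178,-180,-182,-184,-186,-188])
b=robot.camera('scene');save('s15',cv2.resize(b[220:295,210:290],None,fx=8,fy=8,interpolation=2))
"
```

```text
pos [ 0.5224 -0.0809  0.0912] ang(radio) -172.79999999999998 r 0.0257 F [ 1.6 -1.6  1.6]
-172 [-0.04  0.    0.02]
-174 [0.05 0.   0.04]
-176 [0.14 0.   0.04]
-178 [0.23 0.   0.05]
-180 [0.32 0.   0.05]
-182 [0.41 0.   0.05]
-184 [0.5  0.   0.05]
-186 [0.59 0.   0.04]
-188 [0.68 0.   0.03]
```

View pics/s15.png

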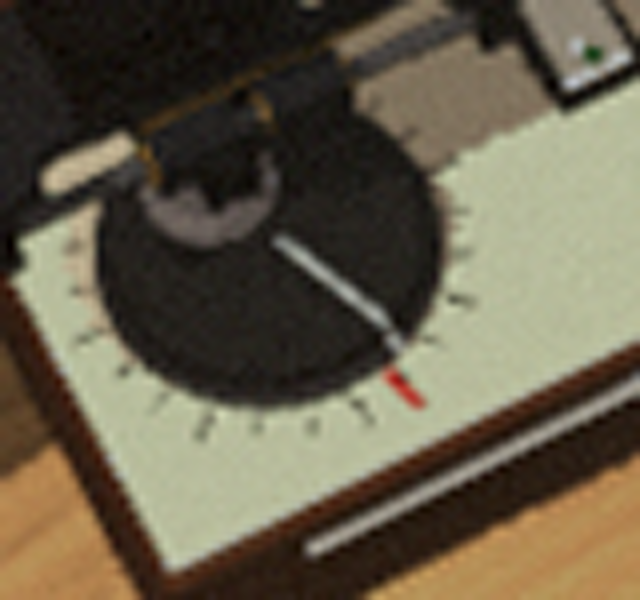

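```bash
python3 -c "
from h import *
for p in [(278,238,.109),(384,320,.109),(401,350,.1),(393,371,.095),(420,406,.095)]: sang(*p,210,220,8)
"
```

```text
26.879860256086253 0.008328832681872341
21.694463752970293 0.05406272652601921
20.40343676722403 0.06214554176272415
15.435692982270002 0.06368449910047196
13.736489128250646 0.07871203646943437
```

About 5-6° to go. Next a small push.

Emit:
carry_out:
  moves:
    - [0,0.08,0,0.02,0,0,0]
    - [0,0.15,0,0.04,0,0,0]
    - [0,0.2,0,0.05,0,0,0]
    - [0,0.2,0,0.05,0,0,0]

```text
time: 17.45
position: [0.5224, -0.0791, 0.0912]
tool_rot: [-0.531, -0.467, 0.467, 0.531]
ft_force: [1.4, -1.2, 0.7]
grip_width: 0.0007
```

```bash
python3 -c "
from h import *
arc([-176,-177,-178,-179,-180,-182])
b=robot.camera('scene');save('s16',cv2.resize(b[235:285,235:285],None,fx=12,fy=12,interpolation=2))
"
```

```text
pos [ 0.5224 -0.0791  0.0912] ang(radio) 183.20000000000002 r 0.0257 F [ 1.4 -1.2  0.7]
-176 [-0.04  0.    0.03]
-177 [0.01 0.   0.03]
-178 [0.05 0.   0.03]
-179 [0.1  0.   0.03]
-180 [0.14 0.   0.03]
-182 [0.23 0.   0.03]
```

View pics/s16.png

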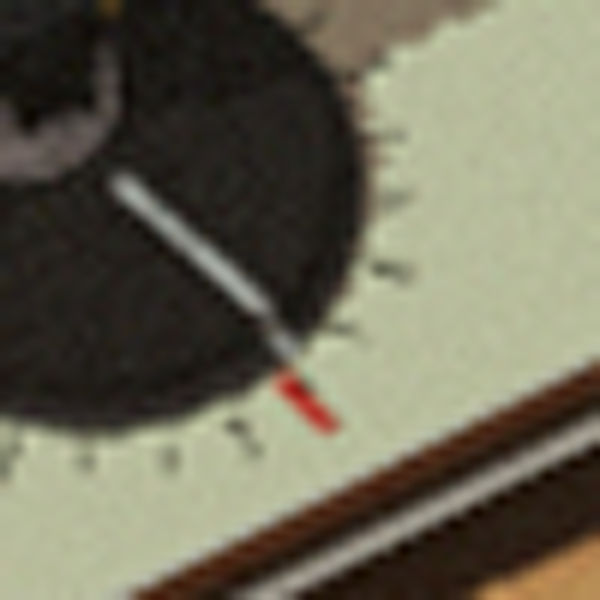

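```bash
python3 -c "
from h import *
for p in [(120,185,.109),(262,308,.109),(270,328,.1),(291,357,.1),(287,382,.095),(310,406,.095),(332,430,.095)]: sang(*p,235,235,12)
"
```

```text
19.952953666928494 0.010089590262934885
18.078450543530312 0.05309181354049899
18.946534427956284 0.05436455572580623
17.09628122472425 0.062430193209779404
14.293273840707712 0.06426711390141923
14.110673551044218 0.07181347850904246
13.85027455790527 0.07917443701546455
```

Emit:
carry_out:
  moves:
    - [0,0.04,0,0,0,0,0]
    - [0,0.08,0,0.01,0,0,0]
    - [0,0.11,0,0.01,0,0,0]
    - [0,0.11,0,0.01,0,0,0]

```text
time: 17.9
position: [0.5225, -0.078, 0.0912]
tool_rot: [-0.531, -0.467, 0.467, 0.531]
ft_force: [1.0, -2.0, 0.9]
grip_width: 0.0007
```

```bash
python3 -c "
from h import *
arc([-178,-179,-180,-182])
b=robot.camera('scene');save('s17',cv2.resize(b[235:285,235:285],None,fx=12,fy=12,interpolation=2))
"
```

```text
pos [ 0.5225 -0.078   0.0912] ang(radio) 180.70000000000002 r 0.0258 F [ 1.  -2.   0.9]
-178 [-0.06 -0.    0.02]
-179 [-0.01  0.    0.02]
-180 [0.03 0.   0.02]
-182 [0.12 0.   0.02]
```

View pics/s17.png

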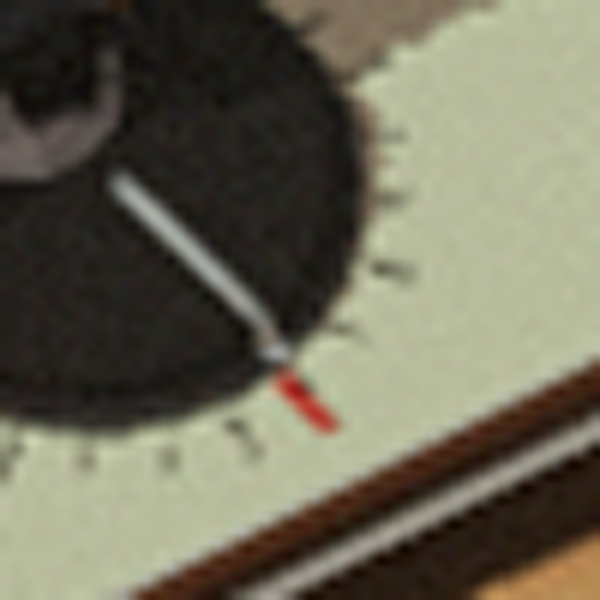

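In this view the index tip (278,358) lines up with the red strip (285,378). I'll ease off the wall, lift straight out and check from above.

Emit:
carry_out:
  moves:
    - [0,-0.2,0,0,0,0,0]
    - [0,-0.4,0,0,0,0,0]
    - [0,-0.4,-1,0,0,0,0]
    - [0,-0.4,-4,0,0,0,0]
    - [0,-0.4,-8,0,0,0,0]
    - [0,-0.4,-12,0,0,0,0]
    - [0,1,-12.3,-3.5,0,0,0]
    - [0,2.5,-12.3,-7,0,0,0]
    - [0,4,-12.3,-10,0,0,0]
    - [0,5,-12.3,-12,0,0,0]
    - [0,5,-12.3,-12,0,0,0]
    - [0,5,-12.3,-12,0,0,0]
    - [0,5,-12.3,-12,0,0,0]
    - [0,5,-12.3,-12,0,0,0]

```text
time: 19.35
position: [0.6466, -0.0441, 0.2144]
tool_rot: [-0.531, -0.467, 0.467, 0.531]
ft_force: [-0.4, -0.6, -1.2]
grip_width: 0.0003
```

```bash
python3 -c "
from h import *
import pickle
o=robot.get_obs();print(o['time'],o['position'],o['ft_force']);pickle.dump(o,open('o18.pkl','wb'))
b=robot.camera('wrist');save('w18',cv2.resize(b[20:240,110:450],None,fx=2.3,fy=2.3,interpolation=2));save('w18z',cv2.resize(b[70:190,150:270],None,fx=5,fy=5,interpolation=2))
"
```

```text
19.35 [ 0.64660719 -0.04409111  0.21439551] [-0.37380737 -0.62072538 -1.19724231]
```

View pics/w18.png

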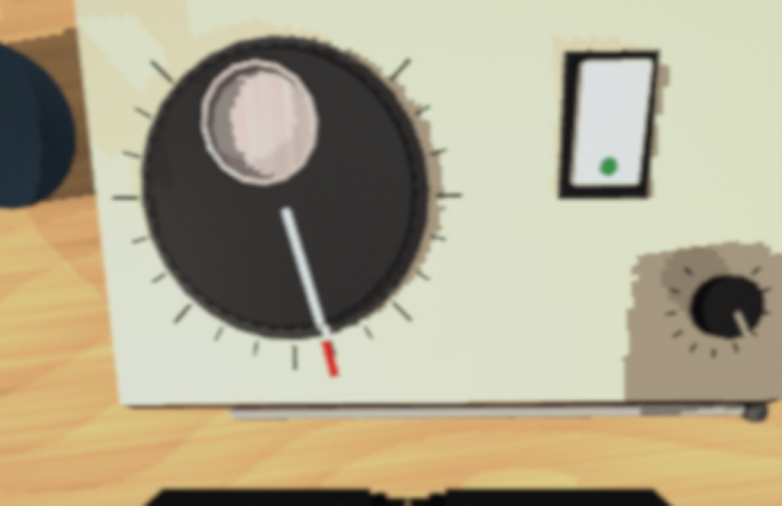

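View pics/w18z.png

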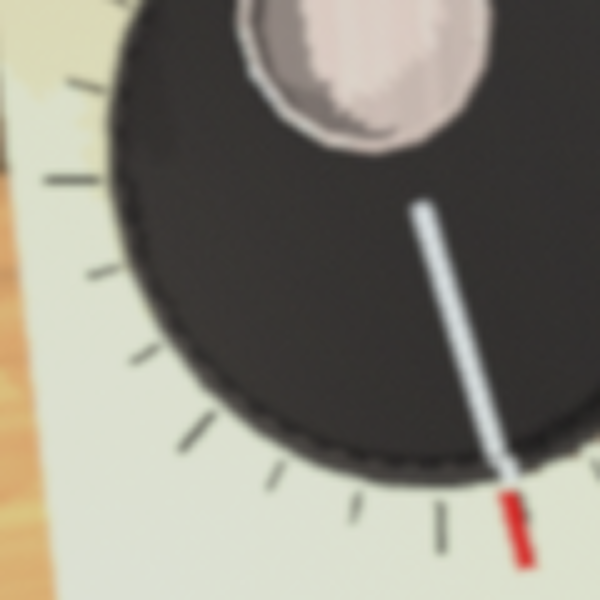

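```bash
python3 - <<'E'
from fit2 import *
o=pickle.load(open('o18.pkl','rb'))
ticks={90:(449,195),0:(295,357),-90:(125,197),45:(403,312),-45:(182,314),135:(400,68),-135:(161,71)}
(dx,dy,yaw,r),t,e=fit(o,ticks);print(dx,dy,np.degrees(yaw),r,e)
Rm=np.array([[np.cos(yaw),-np.sin(yaw)],[np.sin(yaw),np.cos(yaw)]])
c=lambda x,y:((150+x/5-110)*2.3,(70+y/5-20)*2.3)
vs={}
for n,a in dict(idxin=(*c(423,205),.109),idxrim=(*c(500,455),.109),idxtip=(*c(511,478),.100),cup=(260,123,.109),red1=(*c(509,493),.095),red2=(*c(526,568),.095)).items():
    v=Rm.T@(t(*a)[:2]-[dx,dy]);vs[n]=v;print(n,'ang',np.degrees(np.arctan2(v[1],v[0])).round(2),'r',np.linalg.norm(v).round(4))
d=vs['idxrim']-vs['idxin'];print('line dir',np.degrees(np.arctan2(d[1],d[0])))
d=vs['red2']-vs['red1'];print('red dir',np.degrees(np.arctan2(d[1],d[0])))
E
```

```text
0.5482081945525648 -0.08081365912034402 -6.872674845083699 0.06634424431279788 0.0003406176531551841
idxin ang 18.13 r 0.0064
idxrim ang 15.52 r 0.0527
idxtip ang 14.93 r 0.058
cup ang -165.57 r 0.026
red1 ang 13.09 r 0.0611
red2 ang 12.62 r 0.0764
line dir 15.160583227226512
red dir 10.719957830503214
```

By the wrist view the index is at 14.8±0.4° and the strip at 12.9°, about 1.8 mm short at the tip. One more small push should fix that, re-entering by the same path.

Emit:
carry_out:
  moves:
    - [0,-1.5,0,3.5,0,0,0]
    - [0,-3,0,7,0,0,0]
    - [0,-4.5,0,10.5,0,0,0]
    - [0,-5.4,0,12,0,0,0]
    - [0,-5.4,0.5,12,0,0,0]
    - [0,-5.4,4,12,0,0,0]
    - [0,-5.4,8,12,0,0,0]
    - [0,-5.4,10.5,12,0,0,0]
    - [0,-5.4,11.5,12,0,0,0]
    - [0,-5.4,12,12,0,0,0]
    - [0,-5.4,12.3,12,0,0,0]
    - [0,-5.4,12.3,12,0,0,0]
    - [0,-5.2,12.3,12,0,0,0]
    - [0,-5.05,12.3,12,0,0,0]
    - [0,-4.97,12.3,12,0,0,0]
    - [0,-4.92,12.3,12,0,0,0]
    - [0,-4.92,12.3,12,0,0,0]

```text
time: 21.1
position: [0.5234, -0.0777, 0.0917]
tool_rot: [0.532, 0.467, -0.467, -0.53]
ft_force: [0.1, -1.5, 1.6]
grip_width: 0.0
```

```bash
python3 -c "
from h import *
sang(278,357,.1,235,235,12)
arc([-180,-181,-182])
b=robot.camera('scene');save('s19',cv2.resize(b[235:285,235:285],None,fx=12,fy=12,interpolation=2))
"
```

```text
15.262224046357849 0.06046232146145922
pos [ 0.5234 -0.0777  0.0917] ang(radio) 179.70000000000002 r 0.0249 F [ 0.1 -1.5  1.6]
-180 [-0.01 -0.    0.11]
-181 [ 0.03 -0.    0.11]
-182 [ 0.08 -0.    0.11]
```

View pics/s19.png

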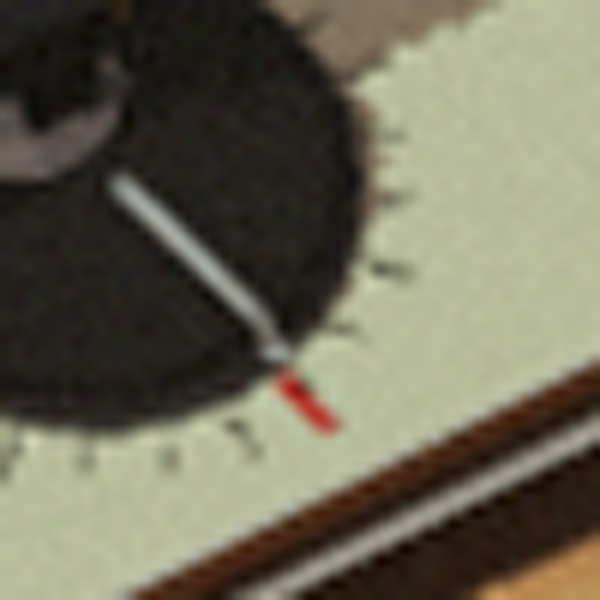

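The index has barely moved yet, so push on by another millimetre.

Emit:
carry_out:
  moves:
    - [0,0.05,0,0.05,0,0,0]
    - [0,0.1,0,0.05,0,0,0]
    - [0,0.1,0,0.05,0,0,0]

```text
time: 21.45
position: [0.5227, -0.0765, 0.0914]
tool_rot: [0.531, 0.467, -0.467, -0.531]
ft_force: [0.6, -1.8, 1.3]
grip_width: 0.0008
```

```bash
python3 -c "
from h import *
arc([-180,-181,-182])
b=robot.camera('scene');save('s20',cv2.resize(b[235:285,235:285],None,fx=12,fy=12,interpolation=2))
"
```

```text
pos [ 0.5227 -0.0765  0.0914] ang(radio) 177.3 r 0.0258 F [ 0.6 -1.8  1.3]
-180 [-0.12  0.    0.03]
-181 [-0.08  0.    0.03]
-182 [-0.03 -0.    0.03]
```

View pics/s20.png

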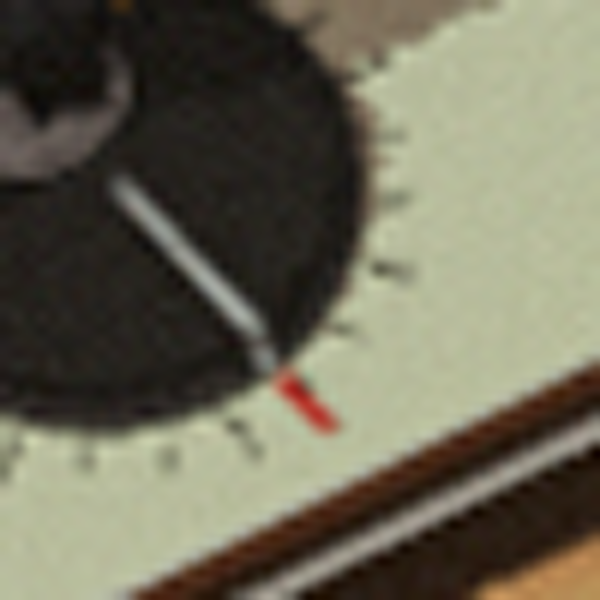

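Emit:
carry_out:
  moves:
    - [0,-0.2,0,0,0,0,0]
    - [0,-0.4,0,0,0,0,0]
    - [0,-0.4,-1,0,0,0,0]
    - [0,-0.4,-4,0,0,0,0]
    - [0,-0.4,-8,0,0,0,0]
    - [0,-0.4,-12,0,0,0,0]
    - [0,1,-12.3,-3.5,0,0,0]
    - [0,2.5,-12.3,-7,0,0,0]
    - [0,4,-12.3,-10,0,0,0]
    - [0,5,-12.3,-12,0,0,0]
    - [0,5,-12.3,-12,0,0,0]
    - [0,5,-12.3,-12,0,0,0]
    - [0,5,-12.3,-12,0,0,0]
    - [0,5,-12.3,-12,0,0,0]
    - [0,5,-12.3,-12,0,0,0]

```text
time: 23.0
position: [0.6468, -0.0423, 0.2145]
tool_rot: [-0.531, -0.467, 0.467, 0.531]
ft_force: [0.2, 0.5, -0.2]
grip_width: 0.0004
```

```bash
python3 -c "
from h import *
import pickle
o=robot.get_obs();print(o['time'],o['position'],o['ft_force']);pickle.dump(o,open('o21.pkl','wb'))
b=robot.camera('wrist');save('w21',cv2.resize(b[20:240,110:450],None,fx=2.3,fy=2.3,interpolation=2));save('w21z',cv2.resize(b[70:190,150:270],None,fx=5,fy=5,interpolation=2))
"
```

```text
23.0 [ 0.64680941 -0.04229708  0.21450814] [ 0.18120091  0.48018487 -0.21642464]
```

View pics/w21.png

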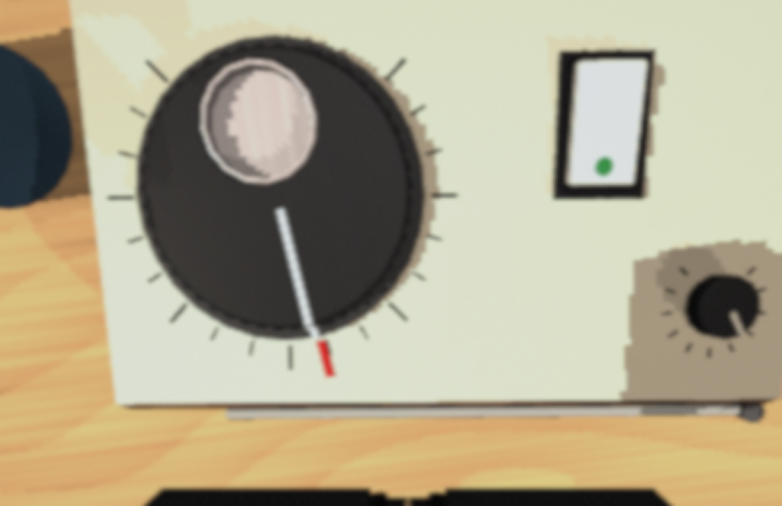

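View pics/w21z.png

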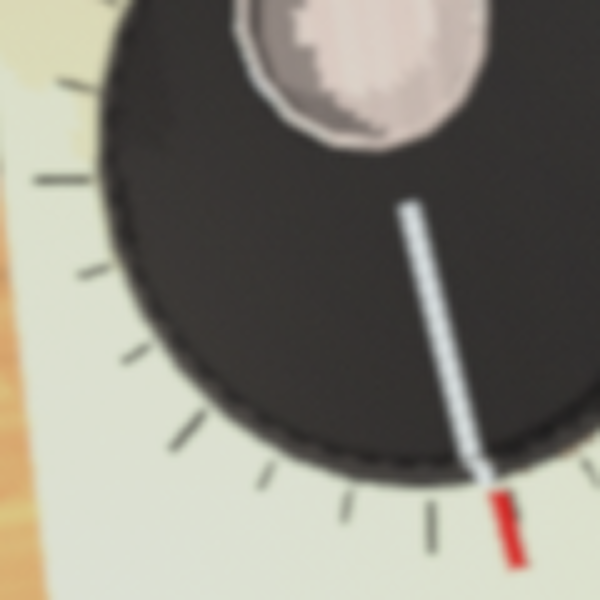

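```bash
python3 - <<'E'
from fit2 import *
o=pickle.load(open('o21.pkl','rb'))
ticks={90:(445,195),0:(290.5,357),-90:(120,197),45:(398,312),-45:(178,314),135:(396,68),-135:(156,71)}
(dx,dy,yaw,r),t,e=fit(o,ticks);print(dx,dy,np.degrees(yaw),r,e)
Rm=np.array([[np.cos(yaw),-np.sin(yaw)],[np.sin(yaw),np.cos(yaw)]])
c=lambda x,y:((150+x/5-110)*2.3,(70+y/5-20)*2.3)
vs={}
for n,a in dict(idxin=(*c(409,205),.109),idxrim=(*c(471,455),.109),idxtip=(*c(486,480),.100),cup=(258.5,122,.109),red1=(*c(500,493),.095),red2=(*c(517,568),.095)).items():
    v=Rm.T@(t(*a)[:2]-[dx,dy]);vs[n]=v;print(n,'ang',np.degrees(np.arctan2(v[1],v[0])).round(2),'r',np.linalg.norm(v).round(4))
P=lambda a,r,z:(proj('wrist',[*(np.array([dx,dy])+Rm@(r*np.array([np.cos(np.radians(a)),np.sin(np.radians(a))]))),z],o)-[150,70])*5
for a in (10,11,12,13,14): print(a,P(a,.058,.1).round(0),P(a,.052,.109).round(0),P(a,.008,.109).round(0), P(a,.068,.095).round(0))
E
```

```text
0.5482516826606408 -0.08087307059211273 -6.9147234142550245 0.06641121350196352 0.0003932543083469131
idxin ang 12.34 r 0.0062
idxrim ang 11.75 r 0.0518
idxtip ang 11.97 r 0.0577
cup ang -168.5 r 0.0261
red1 ang 13.19 r 0.0612
red2 ang 12.69 r 0.0764
10 [476. 484.] [463. 457.] [410. 215.] [491. 530.]
11 [481. 483.] [468. 457.] [411. 215.] [496. 529.]
12 [487. 482.] [472. 456.] [411. 215.] [502. 528.]
13 [492. 480.] [477. 454.] [412. 215.] [508. 527.]
14 [497. 479.] [482. 453.] [413. 215.] [514. 525.]
```

The index is now at 11.9±0.3° against the strip at 12.9°: about 1 mm past centre but within the strip's width. There is plenty of time, so I'll nudge it back about 1° with the other wall of the cup.

```bash
python3 -c "
from h import *
o=robot.get_obs();M=R.from_quat(o['tool_rot']).as_matrix()
print(o['position'])
for a in (-168,-160,-157,-156,-155,-154,-153,-152,-151,-150,-148):
    w=np.radians(a-6.9);P=np.append(AX+.026*np.array([np.cos(w),np.sin(w)]),.0914);print(a,(M.T@(P-o['position'])*100).round(2))
"
```

```text
[ 0.64700855 -0.04225095  0.21451178]
-168 [-5.65 12.31 11.85]
-160 [-6.   12.31 11.75]
-157 [-6.12 12.31 11.7 ]
-156 [-6.17 12.31 11.68]
-155 [-6.21 12.31 11.66]
-154 [-6.25 12.31 11.64]
-153 [-6.29 12.31 11.62]
-152 [-6.33 12.31 11.6 ]
-151 [-6.37 12.31 11.58]
-150 [-6.41 12.31 11.55]
-148 [-6.49 12.31 11.51]
```

Emit:
carry_out:
  moves:
    - [0,-1.5,0,3.5,0,0,0]
    - [0,-3,0,7,0,0,0]
    - [0,-4.5,0,10.5,0,0,0]
    - [0,-5.65,0,11.85,0,0,0]
    - [0,-5.65,0.5,11.85,0,0,0]
    - [0,-5.65,4,11.85,0,0,0]
    - [0,-5.65,8,11.85,0,0,0]
    - [0,-5.65,10.5,11.85,0,0,0]
    - [0,-5.65,11.5,11.85,0,0,0]
    - [0,-5.65,12,11.85,0,0,0]
    - [0,-5.65,12.3,11.85,0,0,0]
    - [0,-5.65,12.3,11.85,0,0,0]
    - [0,-5.85,12.3,11.8,0,0,0]
    - [0,-6.0,12.3,11.75,0,0,0]
    - [0,-6.12,12.3,11.7,0,0,0]
    - [0,-6.17,12.3,11.68,0,0,0]
    - [0,-6.17,12.3,11.68,0,0,0]

```text
time: 24.75
position: [0.524, -0.0884, 0.0914]
tool_rot: [0.531, 0.467, -0.467, -0.531]
ft_force: [0.3, -0.2, -0.1]
grip_width: 0.0007
```

```bash
python3 -c "
from h import *
arc([-155,-154,-153,-152])
b=robot.camera('scene');save('s22',cv2.resize(b[235:285,235:285],None,fx=12,fy=12,interpolation=2))
"
```

```text
pos [ 0.524  -0.0884  0.0914] ang(radio) -155.5 r 0.0252 F [ 0.3 -0.2 -0.1]
-155 [-0.05 -0.    0.06]
-154 [-0.09 -0.    0.04]
-153 [-0.13  0.    0.02]
-152 [-0.17  0.   -0.  ]
```

View pics/s22.png

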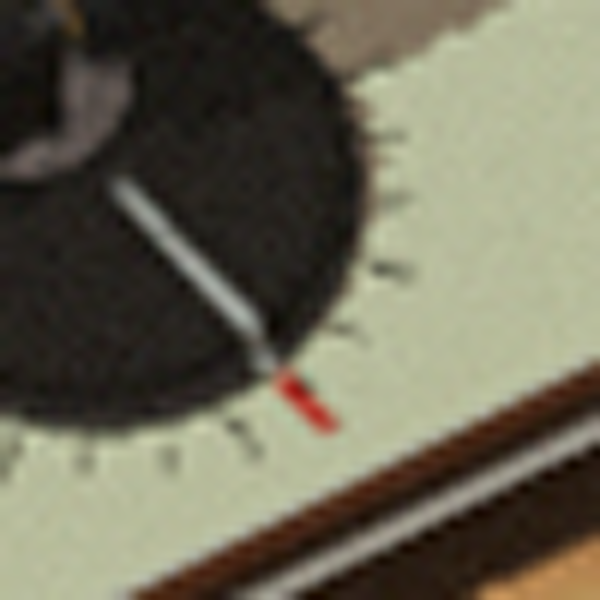

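Emit:
carry_out:
  moves:
    - [0,-0.05,0,-0.01,0,0,0]
    - [0,-0.05,0,-0.01,0,0,0]
    - [0,-0.05,0,-0.01,0,0,0]

```text
time: 25.1
position: [0.5239, -0.0887, 0.0912]
tool_rot: [-0.531, -0.467, 0.467, 0.531]
ft_force: [0.2, 0.2, -0.4]
grip_width: 0.0006
```

Emit:
carry_out:
  moves:
    - [0,-0.05,0,-0.02,0,0,0]
    - [0,-0.05,0,-0.02,0,0,0]
    - [0,-0.05,0,-0.02,0,0,0]

```text
time: 25.4
position: [0.524, -0.0892, 0.0912]
tool_rot: [-0.531, -0.467, 0.467, 0.531]
ft_force: [-0.3, -0.3, 0.0]
grip_width: 0.0005
```

Emit:
carry_out:
  moves:
    - [0,-0.06,0,-0.02,0,0,0]
    - [0,-0.06,0,-0.02,0,0,0]
    - [0,-0.06,0,-0.02,0,0,0]

```text
time: 25.7
position: [0.5238, -0.0896, 0.0912]
tool_rot: [-0.531, -0.467, 0.467, 0.531]
ft_force: [-0.6, 1.5, 0.5]
grip_width: 0.0006
```

Emit:
carry_out:
  moves:
    - [0,-0.05,0,-0.02,0,0,0]
    - [0,-0.05,0,-0.02,0,0,0]
    - [0,-0.05,0,-0.02,0,0,0]

```text
time: 26.0
position: [0.5239, -0.0901, 0.0911]
tool_rot: [-0.531, -0.467, 0.467, 0.531]
ft_force: [-0.6, 1.8, 0.2]
grip_width: 0.0001
```

```bash
python3 -c "
from h import *
arc([-152,-150])
b=robot.camera('scene');save('s23',cv2.resize(b[235:285,235:285],None,fx=12,fy=12,interpolation=2))
"
```

```text
pos [ 0.5239 -0.0901  0.0911] ang(radio) -152.0 r 0.0259 F [-0.6  1.8  0.2]
-152 [-0.    0.    0.01]
-150 [-0.08 -0.   -0.04]
```

View pics/s23.png

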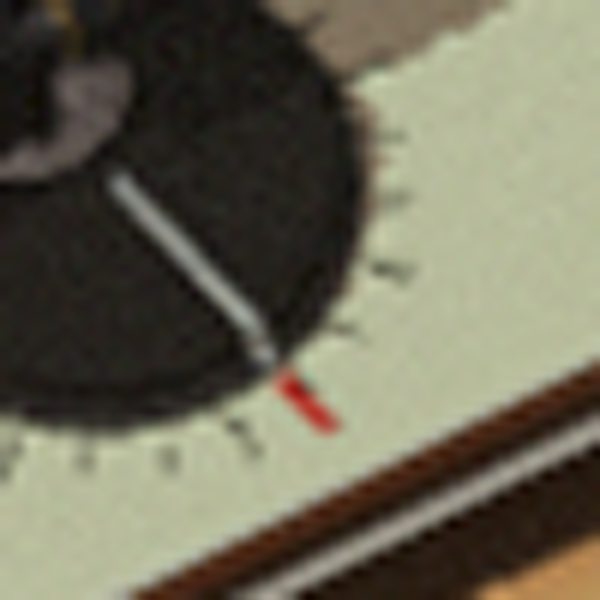

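Emit:
carry_out:
  moves:
    - [0,-0.03,0,-0.01,0,0,0]
    - [0,-0.03,0,-0.01,0,0,0]
    - [0,0.2,0,0,0,0,0]
    - [0,0.5,0,0.1,0,0,0]
    - [0,0.5,-1,0.1,0,0,0]
    - [0,0.5,-4,0.1,0,0,0]
    - [0,0.5,-8,0.1,0,0,0]
    - [0,0.5,-12,0.1,0,0,0]
    - [0,2,-12.3,-3,0,0,0]
    - [0,3.5,-12.3,-6.5,0,0,0]
    - [0,5,-12.3,-10,0,0,0]
    - [0,6,-12.3,-11.6,0,0,0]
    - [0,6.3,-12.3,-11.6,0,0,0]
    - [0,6.3,-12.3,-11.6,0,0,0]
    - [0,6.3,-12.3,-11.6,0,0,0]
    - [0,6.3,-12.3,-11.6,0,0,0]

```text
time: 27.65
position: [0.6464, -0.0432, 0.2145]
tool_rot: [-0.531, -0.467, 0.467, 0.531]
ft_force: [0.1, -0.8, -0.7]
grip_width: 0.0007
```

```bash
python3 -c "
from h import *
import pickle
o=robot.get_obs();print(o['time'],o['position'],o['ft_force']);pickle.dump(o,open('o24.pkl','wb'))
b=robot.camera('wrist');save('w24',cv2.resize(b[20:240,110:450],None,fx=2.3,fy=2.3,interpolation=2));save('w24z',cv2.resize(b[70:190,150:270],None,fx=5,fy=5,interpolation=2))
"
```

```text
27.65 [ 0.64642649 -0.04315843  0.21452885] [ 0.13735441 -0.80885785 -0.73075625]
```

View pics/w24.png

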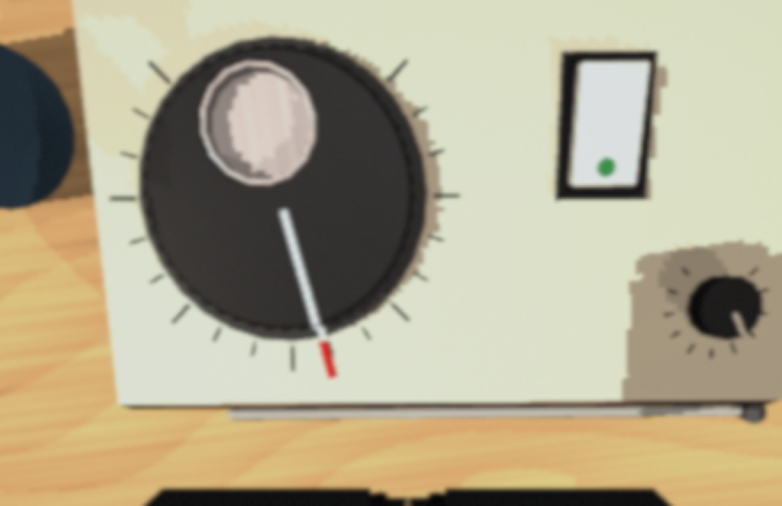

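View pics/w24z.png

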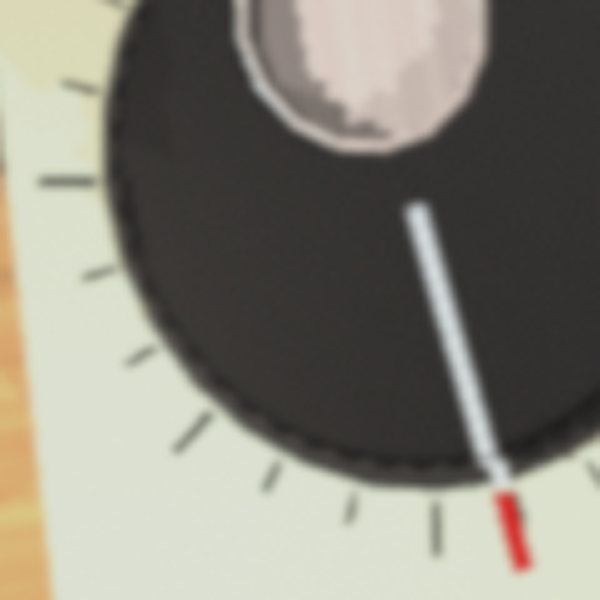

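```bash
python3 - <<'E'
from fit2 import *
o=pickle.load(open('o24.pkl','rb'))
ticks={90:(447,195),0:(293,357.5),-90:(122,198),45:(400.5,312.5),-45:(180,314.5),135:(398,69),-135:(158.5,71.5)}
(dx,dy,yaw,r),t,e=fit(o,ticks);print(dx,dy,np.degrees(yaw),r,e)
Rm=np.array([[np.cos(yaw),-np.sin(yaw)],[np.sin(yaw),np.cos(yaw)]])
c=lambda x,y:((150+x/5-110)*2.3,(70+y/5-20)*2.3)
for n,a in dict(idxin=(*c(417,206),.109),idxrim=(*c(488,456),.109),idxtip=(*c(501,480),.100),cup=(258.5,123,.109),red1=(*c(505,494),.095),red2=(*c(522,569),.095)).items():
    v=Rm.T@(t(*a)[:2]-[dx,dy]);print(n,'ang',np.degrees(np.arctan2(v[1],v[0])).round(2),'r',np.linalg.norm(v).round(4))
b=robot.camera('top');save('t24',b)
b=robot.camera('scene');save('s24',b)
E
```

```text
0.5481891670963445 -0.08092351834806061 -6.842521427977311 0.06642005566827704 0.0003853990215783032
idxin ang 17.2 r 0.0063
idxrim ang 14.15 r 0.0524
idxtip ang 13.91 r 0.0579
cup ang -166.57 r 0.0261
red1 ang 13.22 r 0.0612
red2 ang 12.7 r 0.0764
```

View pics/t24.png

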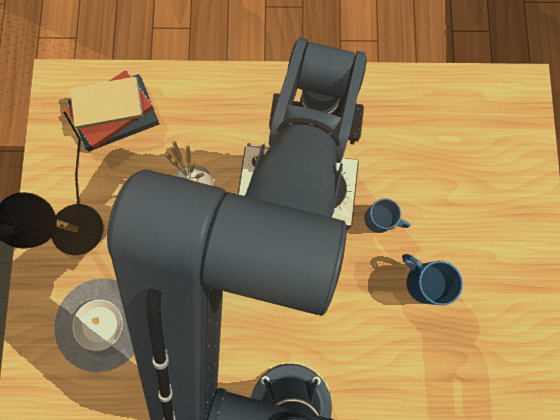

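View pics/s24.png

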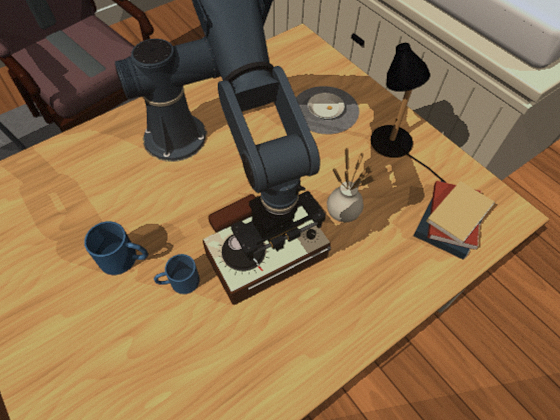

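The index (13.4-13.9°) now agrees with the strip (12.9°) to within 1°. The rocker is still on, and the mug (383,215), jug (193,175) and case are where they were. The gripper is well clear, so I'm handing in.

```bash
python3 -c "
from rig import robot
print(robot.hand_in())"
```

```text
the job is handed in; nothing more can be done
None
```

The radio is on and its dial points at the red station strip; I handed the job in at about 28 s of the 51 s allowed. No verdict came back.

- **Rocker:** I pressed the green-dotted end with shut fingers down to a hard stop, at about 23 N. Afterwards the wrist picture matched my model of the switch "on", not "off".
- **Dial:** I turned it clockwise with the fingers in the cup. The first push stopped about 2° short and the next went about 1° too far, so I nudged it back with the other cup wall. The last wrist view puts the index at 13.4–13.9° and the strip centre at 12.7–13.2°. That is within about 1°, inside the strip's width.
- **Things left alone:** the volume knob looks unchanged in the wrist views, and the small mug and the jug have not moved in the last top and scene pictures. The arm hides much of the glasses case in those, but what shows is in place. The fingers were shut, about 13 cm above the deck, touching nothing.

**Disagreements:**
- **Fingertip position:** it met the rocker about 36 mm further down than the stated tool geometry said, so I judged depth by force and pictures instead.
- **Scene camera:** it read dial angles about 1–2° higher than the wrist camera. I used the wrist camera for the final check.

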